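# Gauge the armature sleeves

### The arm

A 6-joint arm with a two-finger parallel gripper is mounted at the origin on the work surface. World frame = base frame: x ahead of the robot, y to its left, z up, the work surface at z = 0. Lengths are in mm, angles in rad, forces in N, time in s.
With the tool pointing down it reaches from about 425 to 925 mm from the base axis. Payload 12.5 kg.
Tool frame: the origin (TCP) lies on the front face of the gripper's body, between the roots of the fingers; the fingertips stand 73 mm ahead of it and the grasp point (between the pads) lies 54 mm ahead of it (robot.tcp_to_tips is the distance from the TCP to the fingertips, in mm); z points along the fingers, y is the line along which they close (so a half turn about z gives the same grasp; the last joint's range is limited). The gripper opens to 85 mm and grips with 20 to 120 N. Pads are 22 mm wide; open, the fingers measure 114 mm over their backs; the gripper's body (76 mm by 85 mm) begins 54 mm behind the grasp point. The pads swing forward as they close: fully open they stand 13 mm farther back than shut.
Start: joints at [0.995, 0.491, 1.559, -0, 1.092, -0.106], TCP at [282.925, 557.306, 303.927] pointing down, gripper open.
Joint ranges: [-3.1, 3.1], [-0.84, 2.19], [0.05, 2.79], [-1.13, 4.28], [0.06, 2.93], [-2.69, 2.69]. Speed limits (rad/s): [2.22, 2.22, 2.79, 3.14, 3.14, 3.14].

### API

Orientations are given as a unit quaternion [w, x, y, z].
In Python, from workcell import robot, camera, job_done, look_for, mark_of gives the robot as it stands.
- The arm moves only by the tool apply_moves, never from a script. Its arguments are lists of equal length, an entry for each row: "offset": the shift along the tool's x, y, z in mm, a list of three; "dr": the turn, a rotation vector about the tool's x, y, z in units of 5 degrees (1.0 is 5 degrees), a list of three. A call has 1 to 20 rows; each row shifts and turns the commanded pose from where the row before left it, along the tool's axes as they then stand; what a row does not reach is not made up. A row lasts 1/10 s, in which the tool goes at most 50 mm and 8.59 degrees, less where a joint would pass 70% of its speed; a pose out of reach is approached as far as the arm can. A call is refused whole if a number of a shift passes 50 or a number of a turn 1, either way. A call with a gripper value outside its range is refused whole. "hand" is the opening, from -1 (shut) to 1 (fully open), set as the call begins (left out, the last holds). The fingers move at their own pace and stop on an object; the grip force is fixed at half the most. Time passes only in rows, so rows that do not move let the fingers close. It gives the time, the measured TCP pose, the force, the opening and the grip force at its end, in the units of the state.
- robot.get_state(): the state, without advancing time (a new reading comes with each control period).
- camera(name): name is "scene" or "top" or "wrist"; returns a dict with "image" (420x560x3 uint8, blue, green, red), "vertical_fov" (degrees; the focal length in pixels is half the picture's height over the tangent of half this angle, whatever the lens; pixels are square), "cx", "cy" (the principal point, pixels), "eye" and "attitude" of the camera in the world. Camera axes: x right, y down, z forward; pixel columns grow to the right and rows downward; lengths in mm; the calibration is good to about 2 mm. A picture is of the moment at which its call begins. There is no depth.
- job_done(): hands the job in; it is judged then, once.
Trained networks look in a picture, given as the dict that the camera call returned (one of the last four; its "shot" number tells which), for a name from the list of things; names that differ only in an ending like _2 or _b are one class to them, and where a whole thing is asked for, a point or a joint stands for the part that bears it (a point fixed in the world has none). Each returns a list of dicts, best first, with "p" (0 to 1); they miss things now and then, are a little off and sometimes report something else, mostly with a low value. They report only what shows in the picture. A call takes as long as a camera call.
- look_for(name, picture): "location" ([x, y, z] in mm, in the coordinates of the camera as it stood for that picture, good to about 4 mm: the middle of the surface that is visible of it).
- mark_of(name, picture): "location" ([x, y, z] in mm, in the coordinates of the camera as it stood for that picture, good to about 4 mm: a listed point, or the origin of a listed thing).
The state is a dict: "clock": time; "joints": joint angles; "dq": joint speeds; "joint_torque": joint torques, N m; "eef_pos": TCP position; "eef_rot": TCP orientation; "force": force on the tool from outside, world axes, zero at the start; "torque": the same for the moment, N m; "opening": opening from 0.0 (shut) to 1.0 (fully open); "grasp_force": force on a finger pad.
Only numpy, scipy, OpenCV 4.12 (cv2) and the standard library are available. Lean on these libraries where they do the work, as an engineer would, in place of code of your own. Each camera call takes 0.05 s, during which the arm holds its last target. There are 200 camera calls.

### The job

The pin gauge is stored pin-down in the stoneware crock: pull it out, turn it end for end and stand it back in the crock handle-down, so that the pin points up. Then try the aluminium sleeves on it one at a time, working along the row from the robot's left to its right, sliding each down the pin as far as it goes without forcing it. Stand every sleeve that goes right home to the shoulder upright in the plywood tray, put every one that stops at the step into the grey scrap tub, and leave the gauge standing and the other things on the table where they are.

Things in the scene. Friction and masses are not known exactly. Their poses are not given: they have to be found in the camera images.
- gauge: loose gauge, 150 g: square wooden handle 26 x 26 x 75 with, on one end (the shoulder), a steel pin: 17 diameter for 26, then (step) 10.4 diameter for 28, tapering over the last 8 to 6. 129 long, balances 45 from the butt. Origin: centre of the butt; z from butt to tip; x, y square to the flats. Starts pin-down in the crock (z down), 45 of handle showing. Lies steady on a flat (mm)
- gauge_shoulder (a point): on the gauge's axis where the pin rises from the handle, 75 from the butt
- gauge_tip (a point): the pin's tip, on the gauge's axis, 129 from the butt
- crock: white stoneware crock, thick wall, fixed: outer diameter 92, height 96. Round well 42 diameter, 30 deep, ending in a flat ledge (66 above the table) round a bore 24 wide and 60 deeper, which takes the pin. The handle stands on the ledge whichever way up the gauge is. Origin: centre of the underside (mm)
- tray: low plywood tray for good sleeves, fixed: 110 (its x) by 210 (its y), 22 high, walls and floor 5 thick. Origin at the centre of its underside (mm)
- tub: deep grey plastic scrap tub, fixed: 130 (its x) by 190 (its y), 65 high, walls 4, floor 4. Origin at the centre of its underside (mm)
- sleeve_1: plain aluminium sleeve, one of eight look-alikes (three or four present), 60 g: outer diameter 36, height 26, straight bore right through, 20 or 14 wide: the gauge will tell. Origin at its centre (13 above what it stands on), z along the bore. Starts standing on the table at the first (robot's left, +y) place of the row, places 105 apart; None if absent (mm)
- sleeve_2: plain aluminium sleeve, one of eight look-alikes (three or four present), 60 g: outer diameter 36, height 26, straight bore right through, 20 or 14 wide: the gauge will tell. Origin at its centre (13 above what it stands on), z along the bore. Starts standing on the table at the first (robot's left, +y) place of the row, places 105 apart; None if absent (mm)
- sleeve_3: plain aluminium sleeve, one of eight look-alikes (three or four present), 60 g: outer diameter 36, height 26, straight bore right through, 20 or 14 wide: the gauge will tell. Origin at its centre (13 above what it stands on), z along the bore. Starts standing on the table at the second place of the row, places 105 apart; None if absent (mm)
- sleeve_4: plain aluminium sleeve, one of eight look-alikes (three or four present), 60 g: outer diameter 36, height 26, straight bore right through, 20 or 14 wide: the gauge will tell. Origin at its centre (13 above what it stands on), z along the bore. Starts standing on the table at the second place of the row, places 105 apart; None if absent (mm)
- sleeve_5: plain aluminium sleeve, one of eight look-alikes (three or four present), 60 g: outer diameter 36, height 26, straight bore right through, 20 or 14 wide: the gauge will tell. Origin at its centre (13 above what it stands on), z along the bore. Starts standing on the table at the third place of the row, places 105 apart; None if absent (mm)
- sleeve_6: plain aluminium sleeve, one of eight look-alikes (three or four present), 60 g: outer diameter 36, height 26, straight bore right through, 20 or 14 wide: the gauge will tell. Origin at its centre (13 above what it stands on), z along the bore. Starts standing on the table at the third place of the row, places 105 apart; None if absent (mm)
- sleeve_7: plain aluminium sleeve, one of eight look-alikes (three or four present), 60 g: outer diameter 36, height 26, straight bore right through, 20 or 14 wide: the gauge will tell. Origin at its centre (13 above what it stands on), z along the bore. Starts standing on the table at the fourth and last (robot's right, -y) place of the row, places 105 apart; None if absent (mm)
- sleeve_8: plain aluminium sleeve, one of eight look-alikes (three or four present), 60 g: outer diameter 36, height 26, straight bore right through, 20 or 14 wide: the gauge will tell. Origin at its centre (13 above what it stands on), z along the bore. Starts standing on the table at the fourth and last (robot's right, -y) place of the row, places 105 apart; None if absent (mm)
- clay_block: grey block of clay in wrap, 75 x 110 x 50, bystander; origin at the centre of its underside (mm)
- pen: blue pen 135 long, 12 thick, bystander (mm)
- pin_case: clear case 45 x 60 x 20, bystander (mm)
- loop_tool: small hand tool 170 long, bystander, lying along its x (mm)
- offcut: plywood offcut 70 x 100 x 12, bystander (mm)
- eraser: white block eraser 45 x 24 x 14, a bystander that lies in the row when its second place has no sleeve; else None (mm)

How it is judged:
By the outcome, as a careful person would: the job done as asked, in the order asked, and still so for the second after the job is handed in, with the robot touching nothing.
Of sleeve_1, sleeve_2 only 1 to 1 are there at a start; the rules pass over those that are not, and their reading is None.
Of sleeve_3, sleeve_4, eraser only 1 to 1 are there at a start; the rules pass over those that are not, and their reading is None.
Of sleeve_5, sleeve_6 only 1 to 1 are there at a start; the rules pass over those that are not, and their reading is None.
Of sleeve_7, sleeve_8 only 1 to 1 are there at a start; the rules pass over those that are not, and their reading is None.
At some moment in a run one of sleeve_1, sleeve_2, sleeve_3, sleeve_4, sleeve_5, sleeve_6, sleeve_7, sleeve_8 may be knocked a few centimetres aside while the robot is not near it.
It also fails if it takes over 210 s, if anything falls off the work surface, if the arm or the gripper's body presses on something with over 40 N, if the wrist force passes 120 N, or if a joint passes its speed limit or range.

## Working session

There is one attempt and no reset: what is moved stays moved. The work goes in short steps, Python scripts to look and compute and a tool call to move; the robot and the scene stay as the last step left them, time stands still between calls to the robot, and variables do not carry over. Pictures are saved under pics/ and viewed, at most 14 in all, crops included, and the job is handed in when it is done.

Besides the shell and the picture viewer there is one more tool, called after "Request:" as name(argument=value, ...), one argument or row to a line, values as JSON. apply_moves: Moves the arm, as the interface text tells. Its arguments: {"type":"object","properties":{"offset":{"type":"array"},"dr":{"type":"array"},"hand":{"type":"number"}},"required":["offset","dr"]}

```bash
ls; mkdir -p pics
cat > h.py <<'E'
import numpy as np, cv2
from scipy.spatial.transform import Rotation as R
from workcell import robot, camera, job_done, look_for, mark_of
def rot(q):
    q=np.array(q,float)
    if q.shape==(3,3): return q
    return R.from_quat(q[[1,2,3,0]]).as_matrix()
def w(pic,p): return rot(pic["attitude"])@np.array(p)+np.array(pic["eye"])
def f(pic): return pic["image"].shape[0]/2/np.tan(np.radians(pic["vertical_fov"])/2)
def proj(pic,P):
    c=rot(pic["attitude"]).T@(np.array(P)-np.array(pic["eye"])); return f(pic)*c[:2]/c[2]+[pic["cx"],pic["cy"]]
def onz(pic,uv,z):
    d=rot(pic["attitude"])@np.array([(uv[0]-pic["cx"])/f(pic),(uv[1]-pic["cy"])/f(pic),1]); e=np.array(pic["eye"]); return e+d*(z-e[2])/d[2]
def find(pic,n,fn=mark_of,pm=0.3):
    return [(round(r["p"],2),np.round(w(pic,r["location"]),0).tolist()) for r in fn(n,pic) if r["p"]>pm]
E
python3 - <<'E'
from h import *
np.set_printoptions(precision=3,suppress=True)
s=robot.get_state(); print({k:s[k] for k in("clock","eef_pos","eef_rot","force","opening")})
for c in("scene","top"):
    p=camera(c); cv2.imwrite(f"pics/{c}0.png",p["image"]); print(c,p["eye"],p["attitude"],p["vertical_fov"],p["cx"],p["cy"])
    for n in("gauge","crock","tray","tub","sleeve_1","eraser","clay_block","pen","pin_case","loop_tool","offcut"): print(n,find(p,n))
E
```

```text
pics
{'clock': 0.0, 'eef_pos': array([282.832, 557.169, 303.33 ]), 'eef_rot': array([-0.   ,  0.233,  0.973, -0.001]), 'force': array([-0.292, -0.688, -0.145]), 'opening': 0.9978335982007323}
scene [1148.317  620.763  739.73 ] [-0.153  0.308  0.839 -0.422] 48.74173103526767 279.1225183887359 210.74186093371262
gauge [(0.71, [676.0, -61.0, 144.0]), (0.68, [454.0, -145.0, 17.0])]
crock [(0.85, [680.0, -60.0, 1.0])]
tray [(0.67, [513.0, 365.0, 2.0])]
tub [(0.95, [478.0, -361.0, -2.0]), (0.42, [792.0, -181.0, 1.0])]
sleeve_1 [(0.7, [443.0, 174.0, 11.0]), (0.65, [452.0, -38.0, 14.0]), (0.6, [456.0, -143.0, 15.0]), (0.5, [449.0, 74.0, 14.0])]
eraser []
clay_block [(0.56, [687.0, 253.0, 2.0])]
pen [(0.75, [790.0, 107.0, 0.0])]
pin_case [(0.84, [784.0, -45.0, -0.0])]
loop_tool [(0.83, [663.0, -266.0, 3.0])]
offcut [(0.58, [789.0, -183.0, -0.0]), (0.49, [456.0, -142.0, 16.0])]
top [ 434.478  -14.192 1006.871] [-0.072  0.709 -0.698  0.064] 57.44454338584369 286.3139938920752 208.19633025733907
gauge [(0.75, [681.0, -56.0, 142.0])]
crock [(0.93, [678.0, -56.0, -2.0]), (0.58, [453.0, -43.0, 11.0])]
tray [(0.94, [513.0, 375.0, -1.0])]
tub [(0.78, [482.0, -361.0, 6.0])]
sleeve_1 [(0.7, [445.0, 71.0, 15.0]), (0.65, [457.0, -148.0, 12.0]), (0.61, [454.0, -42.0, 12.0]), (0.54, [439.0, 177.0, 16.0])]
eraser [(0.4, [455.0, -40.0, 10.0])]
clay_block [(0.73, [690.0, 254.0, -2.0])]
pen [(0.58, [795.0, 108.0, 4.0])]
pin_case [(0.92, [791.0, -43.0, 1.0])]
loop_tool [(0.88, [662.0, -266.0, -2.0])]
offcut [(0.6, [791.0, -179.0, 0.0])]
```

View pics/scene0.png

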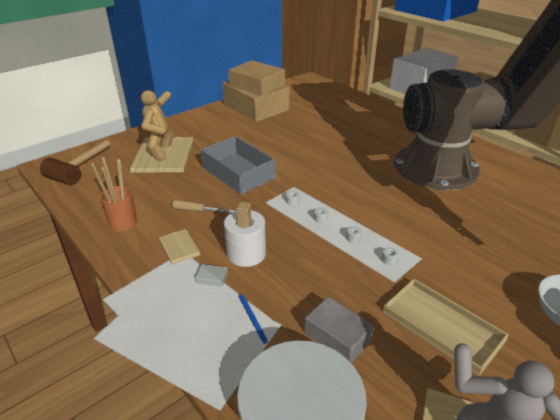

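View pics/top0.png

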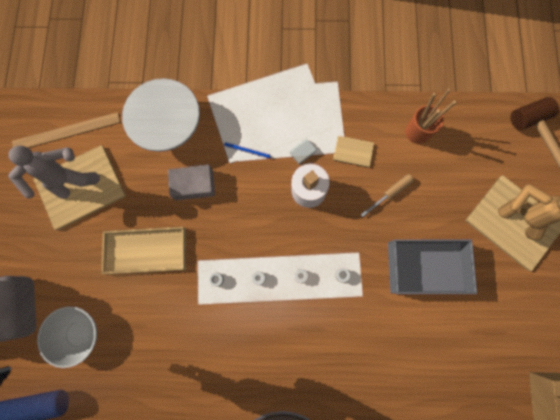

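Both pictures show all four row places holding sleeves (top view: pixels about (217,280), (260,279), (302,276), (344,275)). There is no eraser. The gauge stands in the crock at about (311,182). I'll move over the crock to measure from close by.

Request:
apply_moves(
  offset=[
    [-41, -25, -1],
    [-41, -25, -1],
    [-41, -25, -1],
    [-41, -25, -1],
    [-41, -25, -1],
    [-41, -25, -1],
    [-41, -25, -1],
    [-41, -25, -1],
    [-41, -25, -1],
    [-41, -25, -1],
    [-41, -25, -1],
    [-41, -25, -1],
    [-41, -25, -1],
    [-41, -25, -1],
    [0, 0, 0],
    [0, 0, 0],
  ],
  dr=[
    [0, 0, 0],
    [0, 0, 0],
    [0, 0, 0],
    [0, 0, 0],
    [0, 0, 0],
    [0, 0, 0],
    [0, 0, 0],
    [0, 0, 0],
    [0, 0, 0],
    [0, 0, 0],
    [0, 0, 0],
    [0, 0, 0],
    [0, 0, 0],
    [0, 0, 0],
    [0, 0, 0],
    [0, 0, 0],
  ],
)

```text
clock: 2.8
eef_pos: [636.4, -15.6, 317.4]
eef_rot: [-0.0, 0.234, 0.972, 0.0]
force: [-0.5, 0.2, 1.6]
opening: 0.998
grasp_force: 0.0
```

```bash
cat >> h.py <<'E'
np.set_printoptions(precision=3,suppress=True)
def st():
    s=robot.get_state(); open("log.txt","a").write(repr([list(map(float,s["joints"])),list(map(float,s["eef_pos"])),list(map(float,s["eef_rot"]))])+"\n")
    print("t",round(float(s["clock"]),2),"j",s["joints"],"p",s["eef_pos"].round(1),"F",s["force"].round(1),"T",s["torque"].round(2),"open",round(float(s["opening"]),3),"g",round(float(s["grasp_force"]),1)); print("axes x,y,z:",*rot(s["eef_rot"]).T)
    return s
E
python3 - <<'E'
from h import *
st(); p=camera("wrist"); cv2.imwrite("pics/w1.png",p["image"]); print(p["eye"],rot(p["attitude"]).T,p["vertical_fov"])
for n in("gauge","crock","sleeve_1","pin_case"): print(n,find(p,n))
E
```

```text
t 2.8 j [-0.128  0.496  1.512  0.     1.135 -1.227] p [636.4 -15.6 317.4] F [-0.5  0.2  1.6] T [ 0.02 -0.06  0.01] open 0.998 g 0.0
axes x,y,z: [-0.891  0.454  0.001] [ 0.454  0.891 -0.   ] [-0.001  0.    -1.   ]
[576.848  16.441 388.275] [[ 0.454  0.891  0.   ]
 [ 0.859 -0.438  0.263]
 [ 0.235 -0.119 -0.965]] 61.338510707104405
gauge [(0.84, [680.0, -59.0, 145.0])]
crock [(0.66, [680.0, -57.0, 63.0]), (0.63, [676.0, -60.0, 2.0])]
sleeve_1 [(0.94, [454.0, -143.0, 13.0]), (0.92, [455.0, -39.0, 13.0])]
pin_case [(0.8, [786.0, -41.0, -0.0])]
```

View pics/w1.png

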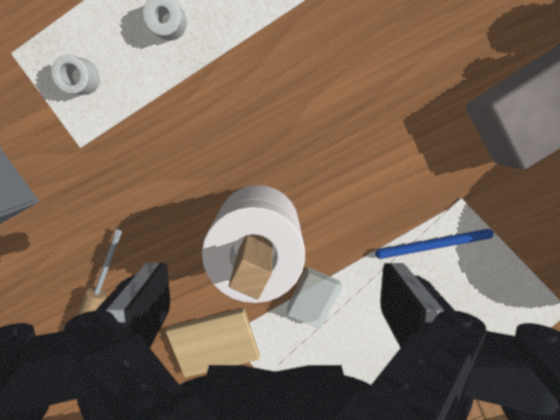

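Wrist view: the crock rim is centred at about (253,245). The handle's lit top and side face lie around (250,268), turned relative to the image. I'll zoom in for the yaw.

Run:
```python
import cv2
i=cv2.imread("pics/w1.png")[180:310,190:320]; cv2.imwrite("pics/w1c.png",cv2.resize(i,None,fx=4.6,fy=4.6,interpolation=cv2.INTER_CUBIC))
```

```text
(no output)
```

View pics/w1c.png

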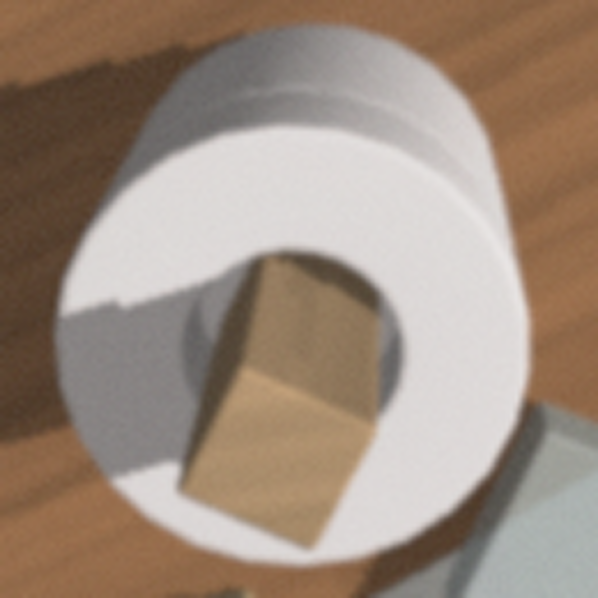

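The top face corners in the crop are about (245,368), (375,428), (312,548) and (180,490). The rim ellipse centre is about (292,345).

Run:
```python
from h import *
p=camera("wrist")
c=[np.array(q)/4.6+[190,180] for q in[(245,368),(375,428),(312,548),(180,490)]]
P=np.array([onz(p,q,141) for q in c]); print(P,P.mean(0))
for k in range(4):
    d=P[(k+1)%4]-P[k]; print(np.hypot(*d[:2]),np.degrees(np.arctan2(d[1],d[0])))
print("rim",onz(p,np.array((292,345))/4.6+[190,180],96))
```

```text
[[662.52  -51.791 141.   ]
 [681.777 -37.595 141.   ]
 [696.781 -57.231 141.   ]
 [677.122 -71.998 141.   ]] [679.55  -54.654 141.   ]
23.924127802548373 36.39717233903946
24.71176353680166 -52.61488148122197
24.58747710924941 -143.08684754175576
24.930630418202657 125.85416517591266
rim [678.045 -54.129  96.   ]
```

Request:
apply_moves(
  offset=[
    [0, 0, -40],
    [0, 0, -40],
    [0, 0, 0],
    [0, 0, 0],
    [0, 0, 0],
    [0, 0, 0],
    [0, 0, 0],
    [0, 0, 0],
    [0, 0, 0],
  ],
  dr=[
    [0, 0, 0],
    [0, 0, 0],
    [0.44, -0.9, 0],
    [0.44, -0.9, 0],
    [0.44, -0.9, 0],
    [0.44, -0.9, 0],
    [0.44, -0.9, 0],
    [0, 0, 0],
    [0, 0, 0],
  ],
)

```text
clock: 4.0
eef_pos: [636.1, -14.0, 398.1]
eef_rot: [0.167, 0.227, 0.95, -0.137]
force: [-0.2, 0.1, 0.1]
opening: 1.003
grasp_force: 0.0
```

```bash
python3 -c "
from h import *
st()"
```

```text
t 4.0 j [-0.031  0.376  1.538 -0.405  0.983 -0.948] p [636.1 -14.  398.1] F [-0.2  0.1  0.1] T [0.15 0.12 0.02] open 1.003 g 0.0
axes x,y,z: [-0.842  0.385 -0.379] [ 0.477  0.86  -0.185] [ 0.254 -0.336 -0.907]
```

Request:
apply_moves(
  offset=[
    [0, 0, 0],
    [0, 0, 0],
    [0, 0, 0],
    [0, 0, 0],
    [0, 0, 0],
    [0, 0, 0],
    [0, 0, 0],
  ],
  dr=[
    [0.44, -0.9, 0],
    [0.44, -0.9, 0],
    [0.44, -0.9, 0],
    [0.44, -0.9, 0],
    [0.44, -0.9, 0],
    [0, 0, 0],
    [0, 0, 0],
  ],
)

```text
clock: 4.7
eef_pos: [636.4, -14.8, 397.9]
eef_rot: [0.325, 0.211, 0.882, -0.269]
force: [-0.3, -0.4, -1.4]
opening: 1.005
grasp_force: 0.0
```

```bash
python3 -c "
from h import *
st()"
```

```text
t 4.7 j [ 0.056  0.37   1.681 -1.039  0.83  -0.406] p [636.4 -14.8 397.9] F [-0.3 -0.4 -1.4] T [0.33 0.26 0.02] open 1.005 g 0.0
axes x,y,z: [-0.699  0.198 -0.687] [ 0.547  0.766 -0.336] [ 0.46  -0.611 -0.644]
```

```bash
cat > kin.py <<'E'
from h import *
from scipy.optimize import least_squares
def Rz(a): return R.from_rotvec([0,0,a]).as_matrix()
def Ry(a): return R.from_rotvec([0,a,0]).as_matrix()
def fk(j,q):
    # q: a1,d1,L2,a3,L3,lat,d
    a1,d1,L2,a3,L3,lat,d=q
    r2=Ry(j[1]); r3=Ry(j[1]+j[2]); B=Rz(j[0])
    p=np.array([a1,lat,d1])+r2@[0,0,L2]+r3@[a3,0,L3]
    W=B@r3@Rz(SG*j[3])@Ry(j[4])@Rz(SG6*j[5])@C
    return B@p+d*W[:,2],W
SG=1;SG6=1;C=np.eye(3)
L=[eval(l) for l in open("log.txt")]
def res(q): return np.concatenate([fk(l[0],q)[0]-l[1] for l in L])
if 1:
    best=None
    for SG in(1,-1):
        e=[]
        for l in L:
            z=(Rz(l[0][0])@Ry(l[0][1]+l[0][2])@Rz(SG*l[0][3])@Ry(l[0][4]))[:,2]; e.append(np.linalg.norm(z-rot(l[2])[:,2]))
        if best is None or max(e)<best[0]: best=(max(e),SG)
    SG=best[1]; be=best[0]
    best=None
    for s6 in(1,-1):
        SG6=s6; Cs=[fk(l[0],np.zeros(7))[1].T@rot(l[2]) for l in L]
        sp=max(np.abs(c-Cs[0]).max() for c in Cs)
        if best is None or sp<best[0]: best=(sp,s6,Cs[0])
    SG6,C=best[1],best[2]
    a=least_squares(lambda q:np.concatenate([res(q),1e-3*(q-[0,400,400,0,400,66,200])]),[0,400,400,0,400,66,200]); Q=a.x
def ik(P,W,j0,n=40):
    lo=np.array([-3.1,-.84,.05,-1.13,.06,-2.69])+.02; hi=np.array([3.1,2.19,2.79,4.28,2.93,2.69])-.02
    def f_(j):
        p,w_=fk(j,Q); return np.concatenate([(p-P)/100,R.from_matrix(w_.T@W).as_rotvec()])
    return least_squares(f_,np.clip(j0,lo+1e-3,hi-1e-3),bounds=(lo,hi))
if __name__=="__main__": print("zerr",be,"c",best[0],C,SG,SG6,"Q",Q,"res",np.abs(res(Q)).max())
E
python3 kin.py
```

```text
zerr 5.578801654593729e-16 c 5.551115123125783e-16 [[ 0. -1. -0.]
 [ 1.  0. -0.]
 [-0. -0.  1.]] 1 1 Q [  0.013 196.744 586.762  43.108 411.006  65.9   182.599] res 0.002742469507552414
```

Run:
```python
from kin import *
for azd in(36.5,-53.5,126.5):
  a=np.radians(azd); d=np.array([np.cos(a),np.sin(a),0])
  for z in(110,260):
    for s in(1,-1):
      y=s*np.array([-d[1],d[0],0]); W=np.array([np.cross(y,d),y,d]).T
      out=set()
      for j3 in(-.8,0.5,1.6,2.5,3.1,4):
        for j6 in(-2,0,2):
          r=ik(np.array([679,-55,z])-57*d,W,[-.2,.8,1.2,j3,1,j6])
          if r.cost<1e-8: out.add(tuple(r.x.round(2)))
      print(azd,z,s,out)
```

```text
36.5 110 1 {(np.float64(-0.51), np.float64(0.98), np.float64(1.98), np.float64(1.99), np.float64(1.5), np.float64(1.74))}
36.5 110 -1 {(np.float64(-0.51), np.float64(0.98), np.float64(1.98), np.float64(1.99), np.float64(1.5), np.float64(-1.4))}
36.5 260 1 {(np.float64(-0.51), np.float64(0.7), np.float64(1.98), np.float64(1.95), np.float64(1.39), np.float64(2.0))}
36.5 260 -1 {(np.float64(-0.51), np.float64(0.7), np.float64(1.98), np.float64(1.95), np.float64(1.39), np.float64(-1.14))}
-53.5 110 1 {(np.float64(0.13), np.float64(0.99), np.float64(1.9), np.float64(4.22), np.float64(1.45), np.float64(1.35))}
-53.5 110 -1 {(np.float64(0.13), np.float64(0.99), np.float64(1.9), np.float64(4.22), np.float64(1.45), np.float64(-1.79))}
-53.5 260 1 set()
-53.5 260 -1 set()
126.5 110 1 {(np.float64(-0.37), np.float64(1.23), np.float64(0.99), np.float64(0.81), np.float64(2.31), np.float64(2.19))}
126.5 110 -1 {(np.float64(-0.37), np.float64(1.23), np.float64(0.99), np.float64(0.81), np.float64(2.31), np.float64(-0.95))}
126.5 260 1 {(np.float64(-0.37), np.float64(1.05), np.float64(0.99), np.float64(0.94), np.float64(2.42), np.float64(2.37))}
126.5 260 -1 {(np.float64(-0.37), np.float64(1.05), np.float64(0.99), np.float64(0.94), np.float64(2.42), np.float64(-0.77))}
```

```bash
cat > plan.py <<'E'
from kin import *
def Wof(d,y): d=np.array(d,float);y=np.array(y,float); return np.array([np.cross(y,d),y,d]).T
def az(a): a=np.radians(a); return np.array([np.cos(a),np.sin(a),0])
def down(ya): return Wof([0,0,-1],az(ya))
def plan(P,W,n=None,start=None,chk=True):
    """print rows from current (or start) pose to P,W; simulate rounded rows"""
    if start is None:
        s=robot.get_state(); p,w0,j=np.array(s["eef_pos"]),rot(s["eef_rot"]),np.array(s["joints"])
    else: p,w0,j=start
    P=np.array(P,float); rv=R.from_matrix(w0.T@W).as_rotvec(degrees=True)/5
    if n is None: n=int(np.ceil(max(np.linalg.norm(P-p)/48,np.abs(rv).max()/.98,np.linalg.norm(rv)*5/8.4,1)))
    dr=np.round(rv/n,2); off=[];js=[];q,wq=p.copy(),w0.copy()
    for i in range(n):
        o=np.round(wq.T@((p+(P-p)*(i+1)/n)-q),1); off.append(o.tolist()); q=q+wq@o; wq=wq@R.from_rotvec(dr*5,degrees=True).as_matrix()
        if chk:
            r=ik(q,wq,j); js.append(np.abs(r.x-j).max()); j=r.x
            if r.cost>1e-6: print("UNREACHED row",i,r.cost,j)
    print(n,"rows off",off if n<2 or np.ptp(off,axis=0).max()>.15 else f"const {off[0]}","dr const",dr.tolist(),"maxdj",max(js) if js else "", "end j",j)
    return q,wq,j
E
python3 - <<'E'
from plan import *
a=plan([636,-15,400],down(-53.5))
d=az(36.5); G=np.array([679,-55,230])
plan(G-57*d,Wof(d,az(-53.5)),start=a)
E
```

```text
23 rows off const [-0.1, -0.0, -0.1] dr const [0.27, 0.43, 0.94] maxdj 0.05857392890480306 end j [-0.125  0.431  1.399 -0.007  1.304  0.809]
19 rows off [[-2.4, 2.9, 9.0], [-3.2, 3.0, 8.7], [-3.9, 2.9, 8.5], [-4.6, 3.0, 8.1], [-5.2, 3.0, 7.6], [-5.8, 2.9, 7.3], [-6.4, 3.0, 6.7], [-7.0, 3.0, 6.2], [-7.4, 2.9, 5.5], [-7.9, 3.0, 5.0], [-8.2, 3.0, 4.2], [-8.6, 3.0, 3.6], [-8.8, 3.0, 2.9], [-9.1, 3.1, 2.1], [-9.1, 3.0, 1.3], [-9.3, 3.0, 0.6], [-9.3, 3.1, -0.2], [-9.2, 3.0, -0.9], [-9.1, 3.1, -1.7]] dr const [0.0, 0.95, 0.01] maxdj 0.17188034565468135 end j [-0.51   0.753  1.994  1.976  1.414 -1.209]
```

Request:
apply_moves(
  offset=[
    [0, 0, 0],
    [0, 0, 0],
    [0, 0, 0],
    [0, 0, 0],
    [0, 0, 0],
    [0, 0, 0],
    [0, 0, 0],
    [0, 0, 0],
    [0, 0, 0],
    [0, 0, 0],
    [0, 0, 0],
    [0, 0, 0],
    [0, 0, 0],
    [0, 0, 0],
    [0, 0, 0],
    [0, 0, 0],
    [0, 0, 0],
    [0, 0, 0],
    [0, 0, 0],
    [0, 0, 0],
  ],
  dr=[
    [0.27, 0.43, 0.94],
    [0.27, 0.43, 0.94],
    [0.27, 0.43, 0.94],
    [0.27, 0.43, 0.94],
    [0.27, 0.43, 0.94],
    [0.27, 0.43, 0.94],
    [0.27, 0.43, 0.94],
    [0.27, 0.43, 0.94],
    [0.27, 0.43, 0.94],
    [0.27, 0.43, 0.94],
    [0.27, 0.43, 0.94],
    [0.27, 0.43, 0.94],
    [0.27, 0.43, 0.94],
    [0.27, 0.43, 0.94],
    [0.27, 0.43, 0.94],
    [0.27, 0.43, 0.94],
    [0.27, 0.43, 0.94],
    [0.27, 0.43, 0.94],
    [0.27, 0.43, 0.94],
    [0.27, 0.43, 0.94],
  ],
)

```text
clock: 6.7
eef_pos: [636.8, -14.6, 398.6]
eef_rot: [0.055, 0.902, 0.426, -0.038]
force: [-0.2, 0.5, -1.6]
opening: 1.002
grasp_force: 0.0
```

Request:
apply_moves(
  offset=[
    [0, 0, 0],
    [0, 0, 0],
    [0, 0, 0],
    [0, 0, 0],
    [0, 0, 0],
    [0, 0, 0],
    [0, 0, 0],
    [0, 0, 0],
    [0, 0, 0],
    [0, 0, 0],
    [0, 0, 0],
    [0, 0, 0],
    [0, 0, 0],
    [0, 0, 0],
    [0, 0, 0],
    [0, 0, 0],
    [0, 0, 0],
    [0, 0, 0],
    [0, 0, 0],
    [0, 0, 0],
  ],
  dr=[
    [0.27, 0.43, 0.94],
    [0.27, 0.43, 0.94],
    [0.27, 0.43, 0.94],
    [0, 0.95, 0.01],
    [0, 0.95, 0.01],
    [0, 0.95, 0.01],
    [0, 0.95, 0.01],
    [0, 0.95, 0.01],
    [0, 0.95, 0.01],
    [0, 0.95, 0.01],
    [0, 0.95, 0.01],
    [0, 0.95, 0.01],
    [0, 0.95, 0.01],
    [0, 0.95, 0.01],
    [0, 0.95, 0.01],
    [0, 0.95, 0.01],
    [0, 0.95, 0.01],
    [0, 0.95, 0.01],
    [0, 0.95, 0.01],
    [0, 0.95, 0.01],
  ],
)

```text
clock: 8.7
eef_pos: [637.1, -16.2, 399.6]
eef_rot: [-0.197, 0.721, 0.236, 0.621]
force: [0.6, 0.9, 0.1]
opening: 1.003
grasp_force: 0.0
```

Run:
```python
from plan import *
st(); d=az(36.5); G=np.array([679,-55,230])
plan(G-57*d,Wof(d,az(-53.5)))
```

```text
t 8.7 j [-0.374  0.399  1.916  1.866  1.05  -0.788] p [637.1 -16.2 399.6] F [0.6 0.9 0.1] T [-0.31  0.38  0.01] open 1.003 g 0.0
axes x,y,z: [0.118 0.096 0.988] [ 0.585 -0.811  0.009] [ 0.803  0.577 -0.151]
4 rows off [[-43.8, 13.8, -4.9], [-43.5, 13.9, -6.6], [-43.2, 13.9, -8.3], [-42.8, 13.9, -10.0]] dr const [0.04, 0.44, 0.02] maxdj 0.12579037947481841 end j [-0.512  0.752  1.99   1.963  1.413 -1.204]
```

Request:
apply_moves(
  offset=[
    [-43.8, 13.8, -4.9],
    [-43.5, 13.9, -6.6],
    [-43.2, 13.9, -8.3],
    [-42.8, 13.9, -10],
    [0, 0, 0],
    [0, 0, 0],
  ],
  dr=[
    [0.04, 0.44, 0.02],
    [0.04, 0.44, 0.02],
    [0.04, 0.44, 0.02],
    [0.04, 0.44, 0.02],
    [0, 0, 0],
    [0, 0, 0],
  ],
)

```text
clock: 9.3
eef_pos: [631.8, -88.9, 228.7]
eef_rot: [-0.222, 0.674, 0.222, 0.669]
force: [0.1, 0.3, 1.6]
opening: 1.001
grasp_force: 0.0
```

Run:
```python
from plan import *
st(); d=az(36.5); G=np.array([679,-55,150])
for c in("wrist","top","scene"):
    p=camera(c); cv2.imwrite(f"pics/{c}2.png",p["image"]); print(c,p["eye"],"gauge",find(p,"gauge"),find(p,"gauge",look_for),"crock",find(p,"crock"))
plan(G-57*d,Wof(d,az(-53.5)))
```

```text
t 9.3 j [-0.513  0.751  1.993  1.959  1.407 -1.202] p [631.8 -88.9 228.7] F [0.1 0.3 1.6] T [-0.24  0.33 -0.  ] open 1.001 g 0.0
axes x,y,z: [0.006 0.001 1.   ] [ 0.596 -0.803 -0.003] [ 0.803  0.596 -0.006]
wrist [ 576.106 -128.878  296.917] gauge [] [] crock []
top [ 434.478  -14.192 1006.871] gauge [] [(0.65, [677.0, -58.0, 141.0])] crock [(0.96, [680.0, -59.0, -2.0])]
scene [1148.317  620.763  739.73 ] gauge [(0.91, [677.0, -62.0, 146.0])] [] crock [(0.65, [676.0, -58.0, -0.0])]
2 rows off [[-39.4, 1.4, 0.7], [-39.4, 1.2, 0.5]] dr const [-0.03, 0.04, -0.02] maxdj 0.07790679955033042 end j [-0.512  0.906  1.988  1.982  1.471 -1.344]
```

View pics/wrist2.png

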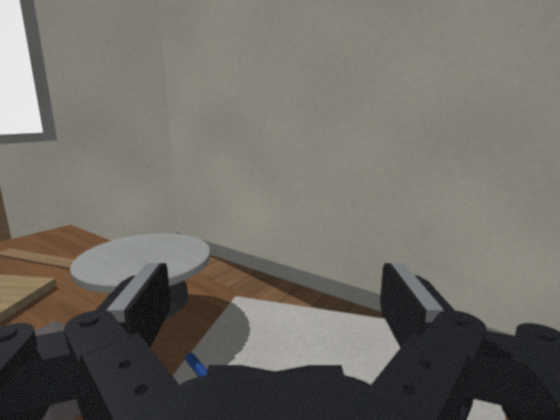

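Request:
apply_moves(
  offset=[
    [-39, 3, 0],
    [-39, 0, 0],
    [-19, 0, 0],
    [-10, 0, 0],
    [-6, 0, 0],
    [0, 0, 0],
    [0, 0, 0],
  ],
  dr=[
    [-0.03, 0.04, -0.02],
    [-0.03, 0.04, -0.02],
    [0, 0, 0],
    [0, 0, 0],
    [0, 0, 0],
    [0, 0, 0],
    [0, 0, 0],
  ],
)

```text
clock: 10.6
eef_pos: [632.5, -90.1, 116.4]
eef_rot: [-0.221, 0.671, 0.221, 0.672]
force: [0.2, -0.0, -0.3]
opening: 1.001
grasp_force: 0.0
```

Run:
```python
from plan import *
st(); p=camera("scene"); i=p["image"]; cv2.imwrite("pics/s3.png",cv2.resize(i[150:330,100:400],None,fx=2.6,fy=2.6,interpolation=cv2.INTER_CUBIC))
```

```text
t 10.6 j [-0.514  0.971  1.978  1.984  1.494 -1.396] p [632.5 -90.1 116.4] F [ 0.2 -0.  -0.3] T [-0.25  0.42 -0.03] open 1.001 g 0.0
axes x,y,z: [-0.001 -0.     1.   ] [ 0.595 -0.804  0.001] [0.804 0.595 0.001]
```

View pics/s3.png

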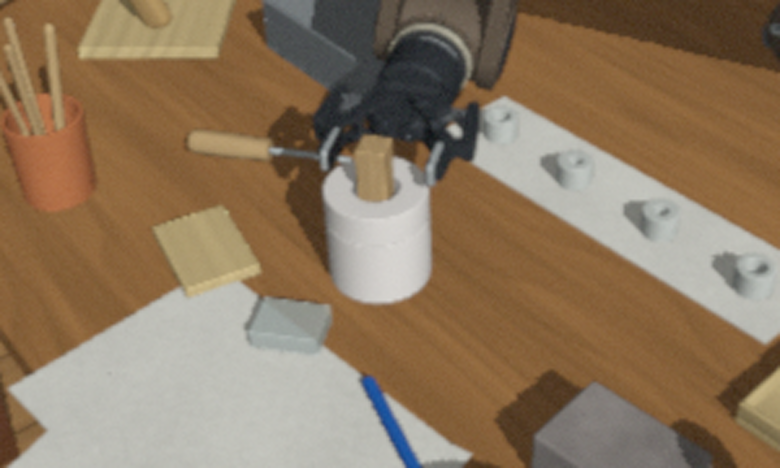

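The open fingers straddle the handle just above the rim, and nothing is touching. I'll lower in small guarded steps.

Request:
apply_moves(
  offset=[
    [-2, 0, 0],
    [-2, 0, 0],
    [0, 0, 0],
    [0, 0, 0],
  ],
  dr=[
    [0, 0, 0],
    [0, 0, 0],
    [0, 0, 0],
    [0, 0, 0],
  ],
)

```text
clock: 11.05
eef_pos: [632.4, -90.0, 111.5]
eef_rot: [-0.221, 0.671, 0.221, 0.672]
force: [-0.1, -0.1, 0.1]
opening: 1.003
grasp_force: 0.0
```

Request:
apply_moves(
  offset=[
    [-1, 0, 0],
    [-1, 0, 0],
    [0, 0, 0],
    [0, 0, 0],
  ],
  dr=[
    [0, 0, 0],
    [0, 0, 0],
    [0, 0, 0],
    [0, 0, 0],
  ],
)

```text
clock: 11.45
eef_pos: [632.3, -90.0, 109.4]
eef_rot: [-0.222, 0.672, 0.221, 0.672]
force: [-0.5, -0.2, -0.1]
opening: 1.003
grasp_force: 0.0
```

Request:
apply_moves(
  offset=[
    [-1, 0, 0],
    [0, 0, 0],
    [0, 0, 0],
    [0, 0, 0],
  ],
  dr=[
    [0, 0, 0],
    [0, 0, 0],
    [0, 0, 0],
    [0, 0, 0],
  ],
)

```text
clock: 11.85
eef_pos: [632.4, -90.0, 108.5]
eef_rot: [-0.221, 0.672, 0.221, 0.672]
force: [-0.5, 0.2, 0.3]
opening: 1.004
grasp_force: 0.0
```

Request:
apply_moves(
  offset=[
    [1, 0, 0],
    [0, 0, 0],
    [0, 0, 0],
    [0, 0, 0],
    [0, 0, 0],
    [0, 0, 0],
    [0, 0, 0],
    [0, 0, 0],
  ],
  dr=[
    [0, 0, 0],
    [0, 0, 0],
    [0, 0, 0],
    [0, 0, 0],
    [0, 0, 0],
    [0, 0, 0],
    [0, 0, 0],
    [0, 0, 0],
  ],
  hand=-1,
)

```text
clock: 12.65
eef_pos: [632.4, -90.1, 109.6]
eef_rot: [-0.221, 0.671, 0.221, 0.672]
force: [1.1, -1.1, 2.6]
opening: 0.291
grasp_force: 63.0
```

Run:
```python
from plan import *
st()
```

```text
t 12.65 j [-0.514  0.984  1.976  1.985  1.498 -1.405] p [632.4 -90.1 109.6] F [ 1.1 -1.1  2.6] T [-0.11  0.09 -0.13] open 0.291 g 63.0
axes x,y,z: [-0. -0.  1.] [ 0.594 -0.804 -0.   ] [0.804 0.594 0.001]
```

Request:
apply_moves(
  offset=[
    [5, 0, 0],
    [10, 0, 0],
    [15, 0, 0],
    [20, 0, 0],
    [20, 0, 0],
    [20, 0, 0],
    [20, 0, 0],
    [20, 0, 0],
    [20, 0, 0],
    [10, 0, 0],
    [0, 0, 0],
    [0, 0, 0],
  ],
  dr=[
    [0, 0, 0],
    [0, 0, 0],
    [0, 0, 0],
    [0, 0, 0],
    [0, 0, 0],
    [0, 0, 0],
    [0, 0, 0],
    [0, 0, 0],
    [0, 0, 0],
    [0, 0, 0],
    [0, 0, 0],
    [0, 0, 0],
  ],
)

```text
clock: 13.85
eef_pos: [632.1, -90.0, 269.4]
eef_rot: [-0.221, 0.672, 0.221, 0.672]
force: [-0.5, 0.0, -2.4]
opening: 0.291
grasp_force: 63.2
```

Request:
apply_moves(
  offset=[
    [0, 0, 0],
    [0, 0, 0],
    [0, 0, 0],
    [0, 0, 0],
    [0, 0, 0],
    [0, 0, 0],
    [0, 0, 0],
    [0, 0, 0],
    [0, 0, 0],
    [0, 0, 0],
    [0, 0, 0],
    [0, 0, 0],
    [0, 0, 0],
    [0, 0, 0],
    [0, 0, 0],
    [0, 0, 0],
    [0, 0, 0],
    [0, 0, 0],
  ],
  dr=[
    [0, 0, 1],
    [0, 0, 1],
    [0, 0, 1],
    [0, 0, 1],
    [0, 0, 1],
    [0, 0, 1],
    [0, 0, 1],
    [0, 0, 1],
    [0, 0, 1],
    [0, 0, 1],
    [0, 0, 1],
    [0, 0, 1],
    [0, 0, 1],
    [0, 0, 1],
    [0, 0, 1],
    [0, 0, 1],
    [0, 0, 1],
    [0, 0, 1],
  ],
)

```text
clock: 15.65
eef_pos: [632.3, -90.1, 268.1]
eef_rot: [0.632, -0.631, 0.32, -0.316]
force: [-0.5, -0.6, -1.0]
opening: 0.291
grasp_force: 63.5
```

Request:
apply_moves(
  offset=[
    [0, 0, 0],
    [0, 0, 0],
    [0, 0, 0],
    [0, 0, 0],
    [0, 0, 0],
    [0, 0, 0],
    [0, 0, 0],
    [0, 0, 0],
    [0, 0, 0],
    [0, 0, 0],
    [0, 0, 0],
    [0, 0, 0],
    [0, 0, 0],
    [0, 0, 0],
    [0, 0, 0],
    [0, 0, 0],
    [0, 0, 0],
    [0, 0, 0],
    [0, 0, 0],
    [0, 0, 0],
  ],
  dr=[
    [0, 0, 1],
    [0, 0, 1],
    [0, 0, 1],
    [0, 0, 1],
    [0, 0, 1],
    [0, 0, 1],
    [0, 0, 1],
    [0, 0, 1],
    [0, 0, 1],
    [0, 0, 1],
    [0, 0, 1],
    [0, 0, 1],
    [0, 0, 1],
    [0, 0, 1],
    [0, 0, 1],
    [0, 0, 1],
    [0, 0, 1],
    [0, 0, 1],
    [0, 0, 0],
    [0, 0, 0],
  ],
)

```text
clock: 17.65
eef_pos: [632.3, -90.1, 268.6]
eef_rot: [0.672, -0.222, 0.672, 0.221]
force: [-0.2, 0.3, -1.2]
opening: 0.295
grasp_force: 63.4
```

Run:
```python
from plan import *
s=st()
for c in("wrist","scene","top"):
    p=camera(c); cv2.imwrite(f"pics/{c}4.png",p["image"]); print(c,"gauge",find(p,"gauge"),"tip",find(p,"gauge_tip"),"sh",find(p,"gauge_shoulder"),"crock",find(p,"crock"))
i=cv2.imread("pics/scene4.png")[60:320,100:420]; j=cv2.imread("pics/wrist4.png"); cv2.imwrite("pics/m4.png",np.hstack([cv2.resize(i,(480,390)),cv2.resize(j[60:,180:400],(238,390))]))
```

```text
t 17.65 j [-0.514  0.68   1.982  1.948  1.381  2.014] p [632.3 -90.1 268.6] F [-0.2  0.3 -1.2] T [-0.43  0.52  0.04] open 0.295 g 63.4
axes x,y,z: [ 0.    -0.001 -1.   ] [-0.595  0.804 -0.001] [ 0.804  0.595 -0.   ]
wrist gauge [(0.79, [677.0, -58.0, 237.0])] tip [] sh [(0.62, [679.0, -53.0, 312.0])] crock []
scene gauge [(0.88, [675.0, -58.0, 239.0])] tip [(0.55, [675.0, -56.0, 367.0]), (0.34, [680.0, -55.0, 312.0])] sh [(0.73, [680.0, -53.0, 310.0])] crock [(0.64, [676.0, -61.0, 1.0]), (0.43, [679.0, -55.0, 314.0])]
top gauge [(0.72, [679.0, -56.0, 238.0])] tip [(0.82, [674.0, -52.0, 368.0])] sh [(0.61, [675.0, -56.0, 316.0])] crock [(0.74, [675.0, -58.0, -1.0])]
```

View pics/m4.png

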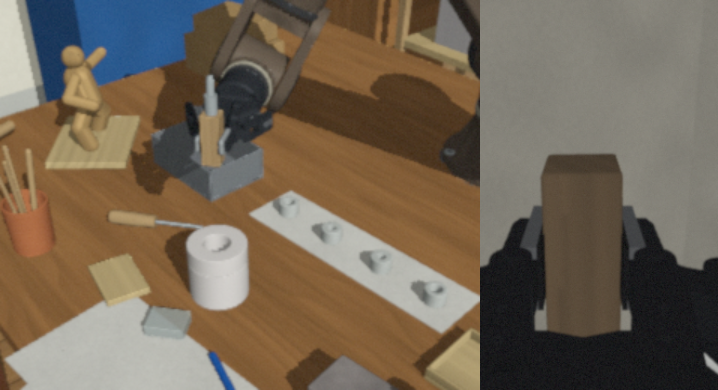

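The gauge is now pin-up in the gripper, butt at about z 238. I'll measure the now-empty well precisely.

Run:
```python
from h import *
for c in("scene","top"):
    p=camera(c); i=p["image"]; u=proj(p,[678,-57,96]).astype(int); print(c,u)
    x0,y0=u[0]-25,u[1]-25; cv2.imwrite(f"pics/{c}5.png",cv2.resize(i[y0:y0+50,x0:x0+50],(400,400),interpolation=cv2.INTER_CUBIC)); print(x0,y0)
cv2.imwrite("pics/m5.png",np.hstack([cv2.imread("pics/scene5.png"),cv2.imread("pics/top5.png")]))
```

```text
scene [245 222]
220 197
top [309 181]
284 156
```

View pics/m5.png

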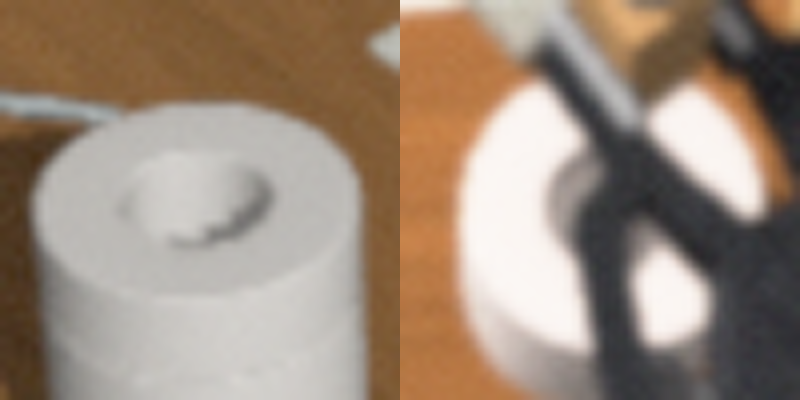

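Run:
```python
from h import *
a=np.linspace(0,2*np.pi,400)
from scipy.optimize import least_squares
E={}
for c,box in(("scene",(33,362,103,297)),("top",(60,367,None,None))):
    p=camera(c); x0,y0=(220,197) if c=="scene" else (284,156)
    def ext(C):
        q=np.array([proj(p,[C[0]+46*np.cos(t),C[1]+46*np.sin(t),96]) for t in a]); q=(q-[x0,y0]+.5)*8-.5
        return q[:,0].min(),q[:,0].max(),q[:,1].min(),q[:,1].max()
    r=least_squares(lambda C:[e-b for e,b in zip(ext(C),box) if b],[678,-57],diff_step=1e-4); print(c,r.x,ext(r.x))
```

```text
scene [676.897 -61.292] (np.float64(34.10314838579711), np.float64(360.8913850921881), np.float64(99.39008177910159), np.float64(300.2533030822642))
top [570.149 -60.1  ] (np.float64(60.00000000067848), np.float64(366.99999999980264), np.float64(407.95459901433514), np.float64(711.759470418825))
```

Request:
apply_moves(
  offset=[
    [15, -2, -0.8],
    [25, 0, 0],
    [25, 0, 0],
    [25, 0, 0],
    [20, 0, 0],
    [15, 0, 0],
    [8, 0, 0],
    [4, 0, 0],
    [0, 0, 0],
    [0, 0, 0],
  ],
  dr=[
    [0, 0, 0],
    [0, 0, 0],
    [0, 0, 0],
    [0, 0, 0],
    [0, 0, 0],
    [0, 0, 0],
    [0, 0, 0],
    [0, 0, 0],
    [0, 0, 0],
    [0, 0, 0],
  ],
)

```text
clock: 19.6
eef_pos: [633.0, -92.1, 133.1]
eef_rot: [0.672, -0.221, 0.671, 0.221]
force: [-0.2, 1.0, -1.6]
opening: 0.293
grasp_force: 63.4
```

Run:
```python
from h import *
st()
for c in("scene","top"):
    p=camera(c); i=p["image"]; u=proj(p,[678,-57,110]).astype(int)
    x0,y0=u[0]-30,u[1]-30; cv2.imwrite(f"pics/{c}6.png",cv2.resize(i[y0:y0+60,x0:x0+60],(400,400),interpolation=cv2.INTER_CUBIC)); print(x0,y0)
cv2.imwrite("pics/m6.png",np.hstack([cv2.imread("pics/scene6.png"),cv2.imread("pics/top6.png")]))
```

```text
t 19.6 j [-0.517  0.939  1.981  1.979  1.482  1.774] p [633.  -92.1 133.1] F [-0.2  1.  -1.6] T [-0.43  0.61 -0.05] open 0.293 g 63.4
axes x,y,z: [ 0.001  0.    -1.   ] [-0.595  0.804 -0.   ] [0.804 0.595 0.001]
214 187
279 150
```

View pics/m6.png

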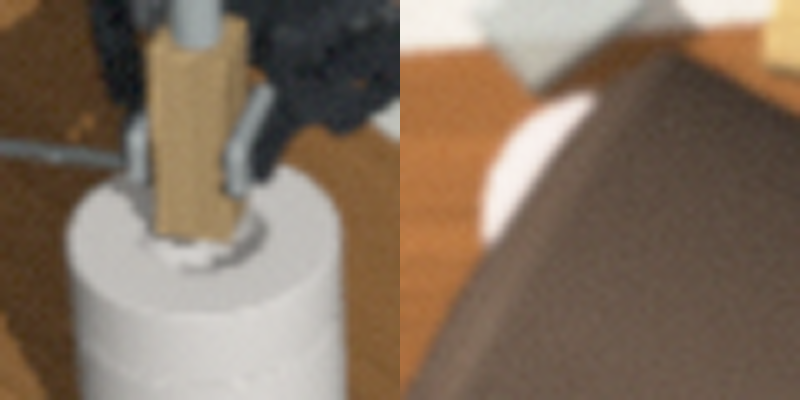

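Run:
```python
from h import *
p=camera("scene")
def cr(P): return ((proj(p,P)-[214,187]+.5)*400/60-.5).round(0)
d=np.array([.804,.595,0]);y=np.array([-.595,.804,0])
C=np.array([678.6,-58.3,102.5])
for s,t in((1,1),(1,-1),(-1,-1),(-1,1)): print("handle",s,t,cr(C+13*(s*d+t*y)),"top",cr(C+13*(s*d+t*y)+[0,0,75]))
for X in((678,-57),(677.5,-58.5),(676.9,-61.3)):
    q=np.array([cr([X[0]+46*np.cos(t),X[1]+46*np.sin(t),96]) for t in np.linspace(0,6.28,90)]); w_=np.array([cr([X[0]+21*np.cos(t),X[1]+21*np.sin(t),96]) for t in np.linspace(0,6.28,90)])
    print(X,q.min(0),q.max(0),"well",w_.min(0),w_.max(0))
```

```text
handle 1 1 [231. 250.] top [221.  65.]
handle 1 -1 [157. 239.] top [143.  54.]
handle -1 -1 [180. 193.] top [168.  10.]
handle -1 1 [253. 204.] top [244.  20.]
(678, -57) [ 73. 156.] [346. 325.] well [147. 200.] [272. 276.]
(677.5, -58.5) [ 72. 154.] [344. 322.] well [146. 197.] [270. 274.]
(676.9, -61.3) [ 68. 149.] [341. 317.] well [143. 193.] [267. 269.]
```

The handle lines up with the well: both sit about 4 px left of prediction, so the relative offset is within about 1 mm. Lowering guarded.

Request:
apply_moves(
  offset=[
    [4, 0, 0],
    [4, 0, 0],
    [0, 0, 0],
    [0, 0, 0],
  ],
  dr=[
    [0, 0, 0],
    [0, 0, 0],
    [0, 0, 0],
    [0, 0, 0],
  ],
)

```text
clock: 20.15
eef_pos: [632.9, -92.1, 124.2]
eef_rot: [0.672, -0.221, 0.672, 0.222]
force: [1.0, 0.5, -1.5]
opening: 0.293
grasp_force: 63.4
```

Request:
apply_moves(
  offset=[
    [4, 0, 0],
    [4, 0, 0],
    [4, 0, 0],
    [0, 0, 0],
    [0, 0, 0],
  ],
  dr=[
    [0, 0, 0],
    [0, 0, 0],
    [0, 0, 0],
    [0, 0, 0],
    [0, 0, 0],
  ],
)

```text
clock: 20.65
eef_pos: [632.9, -92.1, 112.2]
eef_rot: [0.672, -0.221, 0.672, 0.222]
force: [-0.4, -0.2, -1.8]
opening: 0.29
grasp_force: 63.4
```

Request:
apply_moves(
  offset=[
    [2, 0, 0],
    [1, 0, 0],
    [0, 0, 0],
    [0, 0, 0],
    [0, 0, 0],
  ],
  dr=[
    [0, 0, 0],
    [0, 0, 0],
    [0, 0, 0],
    [0, 0, 0],
    [0, 0, 0],
  ],
)

```text
clock: 21.15
eef_pos: [632.9, -92.1, 109.6]
eef_rot: [0.672, -0.221, 0.671, 0.221]
force: [0.5, -0.9, -0.7]
opening: 0.294
grasp_force: 63.5
```

Request:
apply_moves(
  offset=[
    [1, 0, 0],
    [0, 0, 0],
    [0, 0, 0],
  ],
  dr=[
    [0, 0, 0],
    [0, 0, 0],
    [0, 0, 0],
  ],
)

```text
clock: 21.45
eef_pos: [632.9, -92.1, 109.5]
eef_rot: [0.673, -0.221, 0.671, 0.222]
force: [-3.0, 0.6, 8.6]
opening: 0.291
grasp_force: 63.5
```

Request:
apply_moves(
  offset=[
    [0.8, 0, 0],
    [0, 0, 0],
    [0, 0, 0],
  ],
  dr=[
    [0, 0, 0],
    [0, 0, 0],
    [0, 0, 0],
  ],
)

```text
clock: 21.75
eef_pos: [633.1, -92.3, 109.4]
eef_rot: [0.673, -0.221, 0.67, 0.221]
force: [-2.5, -1.1, 12.3]
opening: 0.295
grasp_force: 62.6
```

Request:
apply_moves(
  offset=[
    [0.8, 0, 0],
    [0, 0, 0],
    [0, 0, 0],
  ],
  dr=[
    [0, 0, 0],
    [0, 0, 0],
    [0, 0, 0],
  ],
)

```text
clock: 22.05
eef_pos: [633.1, -92.3, 109.3]
eef_rot: [0.674, -0.221, 0.669, 0.221]
force: [-4.8, -1.0, 16.9]
opening: 0.295
grasp_force: 62.7
```

Contact at 109.5: the finger sides are on the rim. I'll back off 3 mm and release.

Request:
apply_moves(
  offset=[
    [-3, 0, 0],
    [0, 0, 0],
    [0, 0, 0],
  ],
  dr=[
    [0, 0, 0],
    [0, 0, 0],
    [0, 0, 0],
  ],
)

```text
clock: 22.35
eef_pos: [632.9, -92.1, 109.6]
eef_rot: [0.671, -0.221, 0.672, 0.221]
force: [-0.9, -0.3, -1.0]
opening: 0.292
grasp_force: 63.5
```

Request:
apply_moves(
  offset=[
    [0, 0, 0],
    [0, 0, 0],
    [0, 0, 0],
    [0, 0, 0],
    [0, 0, 0],
  ],
  dr=[
    [0, 0, 0],
    [0, 0, 0],
    [0, 0, 0],
    [0, 0, 0],
    [0, 0, 0],
  ],
  hand=-0.1,
)

```text
clock: 22.85
eef_pos: [632.9, -92.1, 109.8]
eef_rot: [0.672, -0.221, 0.672, 0.222]
force: [0.3, -0.3, -0.5]
opening: 0.448
grasp_force: 0.0
```

Run:
```python
from h import *
s=st()
for c in("scene",):
    p=camera(c); print(c,"gauge",find(p,"gauge"),"tip",find(p,"gauge_tip"),"sh",find(p,"gauge_shoulder"))
    i=p["image"]; cv2.imwrite("pics/s7.png",cv2.resize(i[150:270,180:320],None,fx=3.5,fy=3.5,interpolation=cv2.INTER_CUBIC))
```

```text
t 22.85 j [-0.517  0.984  1.973  1.981  1.497  1.74 ] p [632.9 -92.1 109.8] F [ 0.3 -0.3 -0.5] T [-0.28  0.4  -0.03] open 0.448 g 0.0
axes x,y,z: [ 0.     0.001 -1.   ] [-0.595  0.804  0.   ] [0.804 0.595 0.   ]
scene gauge [(0.92, [674.0, -61.0, 69.0]), (0.44, [664.0, -265.0, 3.0])] tip [(0.65, [673.0, -54.0, 194.0])] sh [(0.88, [681.0, -55.0, 142.0])]
```

View pics/s7.png

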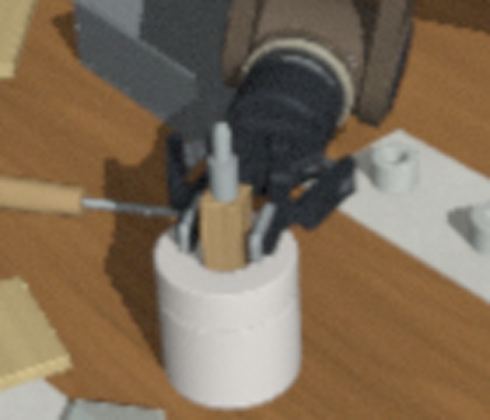

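The gauge stands handle-down with the pin up; the network puts the shoulder at z 142. Backing out, rising and unwinding the wrist.

Request:
apply_moves(
  offset=[
    [0, 0, 0],
    [0, 0, 0],
    [0, 0, 0],
    [0, 0, -15],
    [0, 0, -20],
    [0, 0, -25],
    [-20, 0, 0],
    [-40, 0, 0],
    [-40, 0, 0],
    [-40, 0, 0],
    [-40, 0, 0],
    [-40, 0, 0],
    [-20, 0, 0],
  ],
  dr=[
    [0, 0, 0],
    [0, 0, 0],
    [0, 0, 0],
    [0, 0, 0],
    [0, 0, 0],
    [0, 0, 0],
    [0, 0, 0],
    [0, 0, 0],
    [0, 0, 0],
    [0, 0, 0],
    [0, 0, 0],
    [0, 0, 0],
    [0, 0, 0],
  ],
  hand=0.3,
)

```text
clock: 24.35
eef_pos: [583.7, -128.2, 353.0]
eef_rot: [0.672, -0.222, 0.671, 0.22]
force: [-0.4, -1.2, -0.2]
opening: 0.652
grasp_force: 0.0
```

Request:
apply_moves(
  offset=[
    [0, 0, 0],
    [0, 0, 0],
    [0, 0, 0],
    [0, 0, 0],
    [0, 0, 0],
    [0, 0, 0],
    [0, 0, 0],
    [0, 0, 0],
    [0, 0, 0],
    [0, 0, 0],
    [0, 0, 0],
    [0, 0, 0],
    [0, 0, 0],
    [0, 0, 0],
    [0, 0, 0],
    [0, 0, 0],
    [0, 0, 0],
    [0, 0, 0],
  ],
  dr=[
    [0, 0, -1],
    [0, 0, -1],
    [0, 0, -1],
    [0, 0, -1],
    [0, 0, -1],
    [0, 0, -1],
    [0, 0, -1],
    [0, 0, -1],
    [0, 0, -1],
    [0, 0, -1],
    [0, 0, -1],
    [0, 0, -1],
    [0, 0, -1],
    [0, 0, -1],
    [0, 0, -1],
    [0, 0, -1],
    [0, 0, -1],
    [0, 0, -1],
  ],
)

```text
clock: 26.15
eef_pos: [583.9, -128.4, 349.5]
eef_rot: [-0.631, 0.632, -0.318, 0.319]
force: [-0.1, 0.0, -0.1]
opening: 0.651
grasp_force: 0.0
```

Request:
apply_moves(
  offset=[
    [0, 0, 0],
    [0, 0, 0],
    [0, 0, 0],
    [0, 0, 0],
    [0, 0, 0],
    [0, 0, 0],
    [0, 0, 0],
    [0, 0, 0],
    [0, 0, 0],
    [0, 0, 0],
    [0, 0, 0],
    [0, 0, 0],
    [0, 0, 0],
    [0, 0, 0],
    [0, 0, 0],
    [0, 0, 0],
    [0, 0, 0],
    [0, 0, 0],
  ],
  dr=[
    [0, 0, -1],
    [0, 0, -1],
    [0, 0, -1],
    [0, 0, -1],
    [0, 0, -1],
    [0, 0, -1],
    [0, 0, -1],
    [0, 0, -1],
    [0, 0, -1],
    [0, 0, -1],
    [0, 0, -1],
    [0, 0, -1],
    [0, 0, -1],
    [0, 0, -1],
    [0, 0, -1],
    [0, 0, -1],
    [0, 0, -1],
    [0, 0, -1],
  ],
)

```text
clock: 27.95
eef_pos: [583.9, -128.4, 349.5]
eef_rot: [-0.22, 0.671, 0.222, 0.672]
force: [0.9, 0.1, -0.8]
opening: 0.653
grasp_force: 0.0
```

Run:
```python
from plan import *
s=st()
for c in("top","scene"):
    p=camera(c); cv2.imwrite(f"pics/{c}8.png",p["image"]); print(c,"gauge",find(p,"gauge"),"tip",find(p,"gauge_tip"),"sh",find(p,"gauge_shoulder"),"sl",find(p,"sleeve_1"),"tray",find(p,"tray"),"tub",find(p,"tub"))
a=plan([560,-60,340],down(-53.5))
plan([470,100,260],down(0),start=a)
```

```text
t 27.95 j [-0.63   0.512  2.005  1.821  1.394 -0.972] p [ 583.9 -128.4  349.5] F [ 0.9  0.1 -0.8] T [-0.31  0.34  0.06] open 0.653 g 0.0
axes x,y,z: [-0.001  0.002  1.   ] [ 0.594 -0.804  0.003] [ 0.804  0.594 -0.   ]
top gauge [(0.74, [683.0, -59.0, 64.0]), (0.39, [795.0, 109.0, 0.0])] tip [(0.59, [675.0, -60.0, 196.0])] sh [(0.73, [674.0, -59.0, 146.0])] sl [(0.71, [438.0, 175.0, 16.0]), (0.56, [443.0, 72.0, 15.0]), (0.56, [456.0, -148.0, 12.0]), (0.55, [454.0, -43.0, 11.0])] tray [(0.94, [510.0, 374.0, 2.0]), (0.52, [454.0, -149.0, 11.0])] tub []
scene gauge [(0.82, [677.0, -61.0, 70.0])] tip [(0.8, [673.0, -57.0, 196.0]), (0.56, [454.0, -38.0, 14.0])] sh [(0.66, [678.0, -56.0, 142.0])] sl [(0.72, [442.0, 178.0, 9.0]), (0.48, [455.0, -142.0, 15.0]), (0.47, [450.0, 71.0, 12.0]), (0.38, [786.0, -46.0, 2.0])] tray [(0.87, [510.0, 366.0, -0.0])] tub [(0.72, [481.0, -361.0, -3.0])]
19 rows off [[-0.5, -3.6, 1.1], [-0.4, -3.7, 1.1], [-0.4, -3.6, 1.2], [-0.2, -3.7, 1.1], [-0.2, -3.6, 1.2], [0.0, -3.7, 1.2], [0.1, -3.6, 1.2], [0.1, -3.6, 1.2], [0.3, -3.7, 1.2], [0.3, -3.6, 1.1], [0.5, -3.7, 1.1], [0.5, -3.6, 1.1], [0.6, -3.6, 1.0], [0.8, -3.7, 1.0], [0.7, -3.6, 0.9], [0.9, -3.7, 0.8], [0.9, -3.6, 0.8], [1.0, -3.7, 0.7], [1.0, -3.6, 0.6]] dr const [-0.0, -0.95, -0.0] maxdj 0.1289827280711674 end j [-0.223  0.368  1.664 -0.003  1.112  0.712]
11 rows off [[2.1, -16.6, 7.3], [3.5, -16.3, 7.2], [4.9, -15.9, 7.3], [6.2, -15.5, 7.3], [7.4, -15.0, 7.3], [8.8, -14.2, 7.2], [9.8, -13.4, 7.3], [11.0, -12.6, 7.3], [12.0, -11.6, 7.3], [13.0, -10.5, 7.2], [13.8, -9.4, 7.3]] dr const [-0.0, 0.0, -0.97] maxdj 0.062031954268024325 end j [ 0.073  0.346  1.954 -0.002  0.845  0.077]
```

Request:
apply_moves(
  offset=[
    [0, 0, 0],
    [0, 0, 0],
    [0, 0, 0],
    [0, 0, 0],
    [0, 0, 0],
    [0, 0, 0],
    [0, 0, 0],
    [0, 0, 0],
    [0, 0, 0],
    [0, 0, 0],
    [0, 0, 0],
    [0, 0, 0],
    [0, 0, 0],
    [0, 0, 0],
    [0, 0, 0],
    [0, 0, 0],
    [0, 0, 0],
    [0, 0, 0],
    [0, 0, 0],
  ],
  dr=[
    [0, -0.95, 0],
    [0, -0.95, 0],
    [0, -0.95, 0],
    [0, -0.95, 0],
    [0, -0.95, 0],
    [0, -0.95, 0],
    [0, -0.95, 0],
    [0, -0.95, 0],
    [0, -0.95, 0],
    [0, -0.95, 0],
    [0, -0.95, 0],
    [0, -0.95, 0],
    [0, -0.95, 0],
    [0, -0.95, 0],
    [0, -0.95, 0],
    [0, -0.95, 0],
    [0, -0.95, 0],
    [0, -0.95, 0],
    [0, -0.95, 0],
  ],
)

```text
clock: 30.55
eef_pos: [584.6, -127.9, 350.0]
eef_rot: [0.001, 0.95, 0.313, -0.004]
force: [-0.4, -1.5, 0.3]
opening: 0.65
grasp_force: 0.0
```

Request:
apply_moves(
  offset=[
    [0, 0, 0],
    [0, 0, 0],
    [0, 0, 0],
    [0, 0, 0],
    [0, 0, 0],
    [0, 0, 0],
    [0, 0, 0],
    [0, 0, 0],
    [0, 0, 0],
    [0, 0, 0],
    [0, 0, 0],
    [40, -18, 14],
    [40, -18, 14],
    [40, -18, 14],
    [40, -18, 14],
    [40, -18, 14],
    [40, -18, 14],
    [40, -18, 14],
    [0, 0, 0],
    [0, 0, 0],
  ],
  dr=[
    [0, 0, -0.97],
    [0, 0, -0.97],
    [0, 0, -0.97],
    [0, 0, -0.97],
    [0, 0, -0.97],
    [0, 0, -0.97],
    [0, 0, -0.97],
    [0, 0, -0.97],
    [0, 0, -0.97],
    [0, 0, -0.97],
    [0, 0, -0.97],
    [0, 0, 0],
    [0, 0, 0],
    [0, 0, 0],
    [0, 0, 0],
    [0, 0, 0],
    [0, 0, 0],
    [0, 0, 0],
    [0, 0, 0],
    [0, 0, 0],
  ],
)

```text
clock: 32.55
eef_pos: [458.8, 153.0, 251.6]
eef_rot: [-0.001, 0.707, 0.707, -0.002]
force: [-0.2, -0.8, -0.0]
opening: 0.647
grasp_force: 0.0
```

Run:
```python
from plan import *
s=st()
p=camera("wrist"); cv2.imwrite("pics/w9.png",p["image"]); print(p["eye"],find(p,"sleeve_1"),find(p,"gauge_tip"),find(p,"gauge"))
i=p["image"]
for (pr,P) in find(p,"sleeve_1"): print(P,"->",proj(p,[P[0],P[1],26]))
```

```text
t 32.55 j [ 0.186  0.362  1.956 -0.002  0.827  0.188] p [458.8 153.  251.6] F [-0.2 -0.8 -0. ] T [-0.02 -0.03  0.11] open 0.647 g 0.0
axes x,y,z: [ 0.001  1.    -0.002] [ 1.    -0.001 -0.004] [-0.004 -0.002 -1.   ]
[459.261 221.781 322.327] [(0.97, [443.0, 68.0, 14.0]), (0.91, [437.0, 180.0, 12.0]), (0.58, [455.0, -40.0, 12.0])] [] []
[443.0, 68.0, 14.0] -> [258.54 283.23]
[437.0, 180.0, 12.0] -> [249.691 161.987]
[455.0, -40.0, 12.0] -> [271.858 380.894]
```

View pics/w9.png

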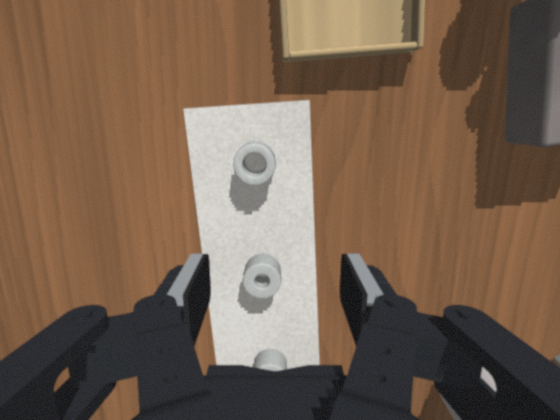

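Wrist view: first sleeve ring centred at about (254,163) with a wide bore, second at about (262,281) with a narrow bore. Fingers are at left and right.

```bash
cat >> h.py <<'E'
def ring(p,uv,z,rad,win=1.25):
    """refine the centre of a circle of radius rad (mm) at height z near pixel uv"""
    g=cv2.GaussianBlur(cv2.cvtColor(p["image"],cv2.COLOR_BGR2GRAY),(3,3),0); c=onz(p,uv,z); r=np.linalg.norm(proj(p,c+[rad,0,0])-proj(p,c))
    h=int(r*win)+8; x0,y0=int(uv[0])-h,int(uv[1])-h; k=4
    cr=cv2.resize(g[y0:y0+2*h,x0:x0+2*h],None,fx=k,fy=k,interpolation=cv2.INTER_CUBIC)
    H=cv2.HoughCircles(cr,cv2.HOUGH_GRADIENT_ALT,1.5,r*k,param1=150,param2=0.5,minRadius=int(r*k*.85),maxRadius=int(r*k*1.18))
    if H is None: return None
    return [(onz(p,(np.array(q[:2])+.5)/k-.5+[x0,y0],z).round(1)[:2].tolist(),round(float(q[2]/r/k*rad),1)) for q in H[0][:3]]
E
python3 - <<'E'
from h import *
p=camera("wrist")
for uv in((254.5,163),(262,281)):
    print(onz(p,uv,26)[:2],ring(p,uv,26,18),ring(p,uv,26,10),ring(p,uv,26,7))
E
```

```text
[442.13  177.598] None [([439.6, 179.4], 10.0)] None
[446.913  68.592] None None None
```

Request:
apply_moves(
  offset=[
    [9, -7, 34],
    [8, -6, 34],
    [8, -6, 34],
    [0, 0, 0],
    [0, 0, 0],
    [0, 0, 0],
  ],
  dr=[
    [0, 0, 0],
    [0, 0, 0],
    [0, 0, 0],
    [0, 0, 0],
    [0, 0, 0],
    [0, 0, 0],
  ],
  hand=0.7,
)

```text
clock: 33.45
eef_pos: [440.8, 176.8, 151.2]
eef_rot: [0.0, 0.708, 0.706, -0.001]
force: [0.2, -0.1, -0.1]
opening: 0.847
grasp_force: 0.0
```

```bash
cat >> h.py <<'E'
def blobfit(p,P,z=26,rad=18):
    """template match: ring of outer radius rad at height z, gradient score over xy"""
    g=cv2.cvtColor(p["image"],cv2.COLOR_BGR2GRAY).astype(np.float32); gx=cv2.GaussianBlur(g,(0,0),1)
    t=np.linspace(0,2*np.pi,72,endpoint=False); best=[]
    def samp(c,r):
        q=np.array([proj(p,[c[0]+r*np.cos(a),c[1]+r*np.sin(a),z]) for a in t],np.float32); return cv2.remap(gx,q[:,:1],q[:,1:],cv2.INTER_LINEAR).ravel()
    for step,span in((2,8),(.5,2)):
        c0=best[1] if best else np.array(P[:2],float); best=[-1e9,c0]
        for dx in np.arange(-span,span+.1,step):
            for dy in np.arange(-span,span+.1,step):
                c=c0+[dx,dy]; s=np.abs(samp(c,rad-1.2)-samp(c,rad+1.2)).mean()
                if s>best[0]: best=[s,c]
    return best[1].round(1),round(float(best[0]),1)
E
python3 - <<'E'
from h import *
s=st()
p=camera("wrist"); F=find(p,"sleeve_1"); print(F)
for pr,P in F[:2]:
    print(P,{r:blobfit(p,P,rad=r) for r in(18,10,7)})
print(find(camera("top"),"sleeve_1"))
E
```

```text
t 33.45 j [ 0.243  0.52   2.069 -0.002  0.555  0.248] p [440.8 176.8 151.2] F [ 0.2 -0.1 -0.1] T [ 0.01  0.02 -0.04] open 0.847 g 0.0
axes x,y,z: [ 0.004  1.    -0.002] [ 1.    -0.004 -0.001] [-0.001 -0.002 -1.   ]
[(0.7, [443.0, 66.0, 14.0]), (0.6, [438.0, 179.0, 10.0])]
[443.0, 66.0, 14.0] {18: (array([447. ,  64.5]), 11.1), 10: (array([447. ,  72.5]), 16.4), 7: (array([437.5,  75. ]), 18.0)}
[438.0, 179.0, 10.0] {18: (array([440.5, 178.5]), 25.6), 10: (array([440.5, 179. ]), 40.3), 7: (array([437.5, 181. ]), 36.8)}
[(0.74, [788.0, -44.0, 1.0]), (0.67, [452.0, -42.0, 14.0]), (0.54, [445.0, 70.0, 15.0]), (0.47, [454.0, -150.0, 13.0])]
```

Request:
apply_moves(
  offset=[
    [2, 0, 25],
    [0, 0, 25],
    [0, 0, 14],
    [0, 0, 7],
    [0, 0, 0],
    [0, 0, 0],
  ],
  dr=[
    [0, 0, 0],
    [0, 0, 0],
    [0, 0, 0],
    [0, 0, 0],
    [0, 0, 0],
    [0, 0, 0],
  ],
)

```text
clock: 34.25
eef_pos: [439.9, 179.0, 79.3]
eef_rot: [-0.0, 0.708, 0.706, -0.002]
force: [-0.0, 0.3, 0.5]
opening: 0.849
grasp_force: 0.0
```

Request:
apply_moves(
  offset=[
    [0, 0, 0],
    [0, 0, 0],
    [0, 0, 0],
    [0, 0, 0],
    [0, 0, 0],
    [0, 0, 0],
    [0, 0, 0],
  ],
  dr=[
    [0, 0, 0],
    [0, 0, 0],
    [0, 0, 0],
    [0, 0, 0],
    [0, 0, 0],
    [0, 0, 0],
    [0, 0, 0],
  ],
  hand=-1,
)

```text
clock: 34.95
eef_pos: [439.8, 179.0, 79.7]
eef_rot: [-0.0, 0.708, 0.706, -0.001]
force: [-2.6, -0.9, 12.5]
opening: 0.403
grasp_force: 58.4
```

Run:
```python
from h import *
s=st()
p=camera("wrist"); cv2.imwrite("pics/w10.png",p["image"][100:,100:460]); F=find(p,"sleeve_1"); print(F)
e=s["eef_pos"]
for r in(18,10,7): print(r,blobfit(p,[e[0],e[1]+2],rad=r))
```

```text
t 34.95 j [ 0.248  0.66   2.105 -0.003  0.379  0.254] p [439.8 179.   79.7] F [-2.6 -0.9 12.5] T [-0.09  0.3   0.09] open 0.403 g 58.4
axes x,y,z: [ 0.003  1.    -0.002] [ 1.    -0.003 -0.002] [-0.002 -0.002 -1.   ]
[(0.75, [440.0, 183.0, 14.0])]
18 (array([439.8, 178.5]), 62.5)
10 (array([439.8, 178.5]), 49.1)
7 (array([442.3, 182. ]), 40.1)
```

View pics/w10.png

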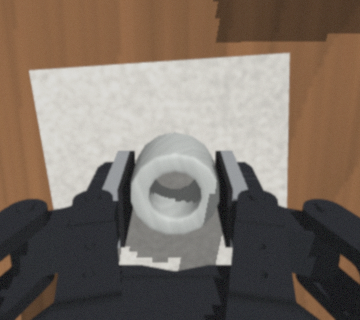

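The sleeve is gripped squarely between the pads (ring centred at about (175,192) in the crop, wide bore). Lifting it and moving to where the wrist camera looks straight down on the pin.

Request:
apply_moves(
  offset=[
    [0, 0, -10],
    [0, 0, -30],
    [0, 0, -45],
    [0, 0, -45],
    [0, 0, -45],
    [0, 0, -45],
    [-39.3, 29.5, 0],
    [-39.3, 29.5, 0],
    [-39.3, 29.5, 0],
    [-39.3, 29.5, 0],
    [-39.3, 29.5, 0],
    [-39.3, 29.5, 0],
    [-39.3, 29.5, 0],
    [-39.3, 29.5, 0],
    [0, 0, 0],
    [0, 0, 0],
    [0, 0, 0],
  ],
  dr=[
    [0, 0, 0],
    [0, 0, 0],
    [0, 0, 0],
    [0, 0, 0],
    [0, 0, 0],
    [0, 0, 0],
    [0, 0, 0],
    [0, 0, 0],
    [0, 0, 0],
    [0, 0, 0],
    [0, 0, 0],
    [0, 0, 0],
    [0, 0, 0],
    [0, 0, 0],
    [0, 0, 0],
    [0, 0, 0],
    [0, 0, 0],
  ],
)

```text
clock: 36.75
eef_pos: [674.8, -134.9, 298.8]
eef_rot: [-0.001, 0.708, 0.706, -0.002]
force: [-0.8, 0.7, -0.3]
opening: 0.405
grasp_force: 60.0
```

```bash
cat >> h.py <<'E'
def sip(p,s,rad=10):
    """sleeve in hand: centre of its top ring, from bottom 79.5 ahead of TCP, relative to TCP xy"""
    e=np.array(s["eef_pos"]); z=e[2]-79.5+26; return {r:(lambda b:((b[0]-e[:2]).round(1),b[1]))(blobfit(p,e,z,r)) for r in(18,rad)}
E
python3 - <<'E'
from h import *
s=st()
p=camera("wrist"); cv2.imwrite("pics/w11.png",p["image"]); print(p["eye"],"tip",find(p,"gauge_tip"),"sh",find(p,"gauge_shoulder"),"g",find(p,"gauge"),"cr",find(p,"crock"))
print(sip(p,s))
for n,z in(("tip",195),("sh",141),("rim",96)): print(n,proj(p,[677,-58,z]))
for z,r in((96,46),(96,21),(141,8.5),(167,8.5),(167,5.2),(187,5.2),(195,3)): print(z,r,blobfit(p,[677,-58],z,r))
p=camera("top");print("tip",find(p,"gauge_tip"),"sh",find(p,"gauge_shoulder"),"g",find(p,"gauge"))
E
```

```text
t 36.75 j [-0.292  0.589  1.392 -0.003  1.164 -0.289] p [ 674.8 -134.9  298.8] F [-0.8  0.7 -0.3] T [ 0.05 -0.01  0.04] open 0.405 g 60.0
axes x,y,z: [ 0.002  1.    -0.002] [ 1.    -0.003 -0.004] [-0.004 -0.002 -1.   ]
[675.367 -66.141 369.551] tip [(0.85, [678.0, -60.0, 196.0])] sh [(0.77, [680.0, -54.0, 141.0])] g [(0.65, [674.0, -58.0, 70.0])] cr []
{18: (array([-0. , -0.5]), 67.6), 10: (array([-0., -0.]), 53.9)}
tip [279.796  92.416]
sh [278.969  96.714]
rim [278.532  98.989]
96 46 (array([679., -57.]), 78.3)
96 21 (array([679. , -56.5]), 57.6)
141 8.5 (array([670.5, -52.5]), 31.7)
167 8.5 (array([684.5, -55. ]), 38.5)
167 5.2 (array([677.5, -57.5]), 42.5)
187 5.2 (array([677., -50.]), 39.6)
195 3 (array([672.5, -50. ]), 41.9)
tip [(0.62, [680.0, -56.0, 194.0])] sh [(0.45, [675.0, -57.0, 145.0])] g [(0.5, [679.0, -57.0, 68.0])]
```

Run:
```python
import cv2
i=cv2.imread("pics/w11.png")[60:130,244:314]; cv2.imwrite("pics/w11c.png",cv2.resize(i,(560,560),interpolation=cv2.INTER_CUBIC))
```

```text
(no output)
```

View pics/w11c.png

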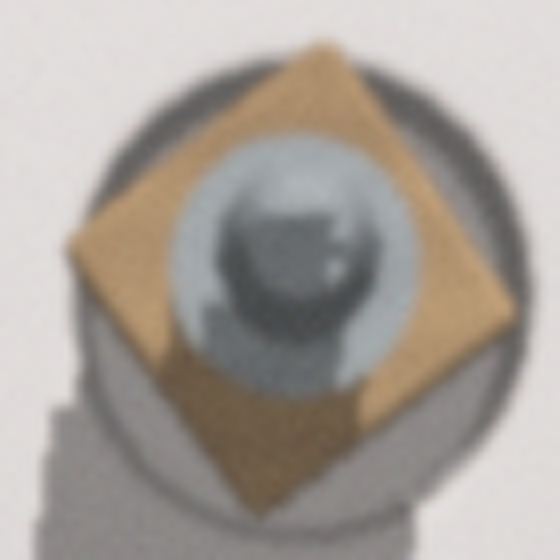

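The handle stands in the well with its corners at about (325,42), (72,245), (518,312) and (260,515). The step ring is centred at (296,266) and the thin pin at (300,250).

Run:
```python
from h import *
p=camera("wrist")
for n,uv,z in(("step17",(296,266),167),("pin10",(300,251),187),("shoulder",(294,278),141),("well",(305,297),96)):
    print(n,onz(p,(np.array(uv)+.5)/8-.5+[244,60],z)[:2].round(1))
```

```text
step17 [678.3 -57.5]
pin10 [678.3 -57.5]
shoulder [678.5 -57.2]
well [680. -57.]
```

Request:
apply_moves(
  offset=[
    [26, 1.2, 0],
    [26, 1.2, 0],
    [25.8, 1.2, 0],
    [0, 0, 5],
    [0, 0, 5],
    [0, 0, 5],
    [0, 0, 5],
    [0, 0, 0],
    [0, 0, 0],
    [0, 0, 0],
  ],
  dr=[
    [0, 0, 0],
    [0, 0, 0],
    [0, 0, 0],
    [0, 0, 0],
    [0, 0, 0],
    [0, 0, 0],
    [0, 0, 0],
    [0, 0, 0],
    [0, 0, 0],
    [0, 0, 0],
  ],
)

```text
clock: 38.25
eef_pos: [679.3, -58.3, 278.5]
eef_rot: [-0.0, 0.708, 0.706, -0.002]
force: [0.7, 0.3, -1.2]
opening: 0.405
grasp_force: 60.0
```

Request:
apply_moves(
  offset=[
    [0, 0, 4],
    [0, 0, 4],
    [0, 0, 4],
    [0, 0, 4],
    [0, 0, 0],
    [0, 0, 0],
    [0, 0, 0],
  ],
  dr=[
    [0, 0, 0],
    [0, 0, 0],
    [0, 0, 0],
    [0, 0, 0],
    [0, 0, 0],
    [0, 0, 0],
    [0, 0, 0],
  ],
)

```text
clock: 38.95
eef_pos: [679.2, -58.0, 262.5]
eef_rot: [-0.0, 0.708, 0.706, -0.002]
force: [0.5, 0.5, -0.6]
opening: 0.401
grasp_force: 60.0
```

Request:
apply_moves(
  offset=[
    [0.9, -0.9, 0],
    [0, 0, 4],
    [0, 0, 4],
    [0, 0, 3],
    [0, 0, 0],
    [0, 0, 0],
    [0, 0, 0],
  ],
  dr=[
    [0, 0, 0],
    [0, 0, 0],
    [0, 0, 0],
    [0, 0, 0],
    [0, 0, 0],
    [0, 0, 0],
    [0, 0, 0],
  ],
)

```text
clock: 39.65
eef_pos: [678.3, -57.1, 251.5]
eef_rot: [-0.0, 0.708, 0.706, -0.002]
force: [-0.5, 0.9, -0.6]
opening: 0.403
grasp_force: 60.0
```

Request:
apply_moves(
  offset=[
    [0, 0, 2],
    [0, 0, 2],
    [0, 0, 2],
    [0, 0, 2],
    [0, 0, 0],
    [0, 0, 0],
    [0, 0, 0],
  ],
  dr=[
    [0, 0, 0],
    [0, 0, 0],
    [0, 0, 0],
    [0, 0, 0],
    [0, 0, 0],
    [0, 0, 0],
    [0, 0, 0],
  ],
)

```text
clock: 40.35
eef_pos: [678.2, -57.1, 243.4]
eef_rot: [-0.0, 0.708, 0.706, -0.002]
force: [-0.5, 0.2, -0.3]
opening: 0.399
grasp_force: 60.0
```

The sleeve has passed the step with no contact, so I continue to the shoulder.

Request:
apply_moves(
  offset=[
    [0, 0, 4],
    [0, 0, 4],
    [0, 0, 4],
    [0, 0, 3],
    [0, 0, 3],
    [0, 0, 0],
    [0, 0, 0],
    [0, 0, 0],
  ],
  dr=[
    [0, 0, 0],
    [0, 0, 0],
    [0, 0, 0],
    [0, 0, 0],
    [0, 0, 0],
    [0, 0, 0],
    [0, 0, 0],
    [0, 0, 0],
  ],
)

```text
clock: 41.15
eef_pos: [678.2, -57.1, 225.5]
eef_rot: [-0.0, 0.708, 0.706, -0.002]
force: [1.0, -0.0, -1.0]
opening: 0.404
grasp_force: 60.0
```

Request:
apply_moves(
  offset=[
    [0, 0, 1.5],
    [0, 0, 1.5],
    [0, 0, 1],
    [0, 0, 0],
    [0, 0, 0],
  ],
  dr=[
    [0, 0, 0],
    [0, 0, 0],
    [0, 0, 0],
    [0, 0, 0],
    [0, 0, 0],
  ],
)

```text
clock: 41.65
eef_pos: [678.1, -57.2, 221.3]
eef_rot: [-0.001, 0.708, 0.706, -0.002]
force: [0.0, 0.2, -0.8]
opening: 0.403
grasp_force: 60.0
```

Request:
apply_moves(
  offset=[
    [0, 0, 0.7],
    [0, 0, 0],
    [0, 0, 0],
  ],
  dr=[
    [0, 0, 0],
    [0, 0, 0],
    [0, 0, 0],
  ],
)

```text
clock: 41.95
eef_pos: [678.2, -57.2, 220.8]
eef_rot: [-0.0, 0.708, 0.706, -0.002]
force: [0.7, -0.8, 0.7]
opening: 0.403
grasp_force: 60.1
```

Request:
apply_moves(
  offset=[
    [0, 0, 0.7],
    [0, 0, 0],
    [0, 0, 0],
  ],
  dr=[
    [0, 0, 0],
    [0, 0, 0],
    [0, 0, 0],
  ],
)

```text
clock: 42.25
eef_pos: [678.3, -57.2, 220.8]
eef_rot: [-0.0, 0.708, 0.706, -0.002]
force: [-0.4, -0.5, 5.1]
opening: 0.404
grasp_force: 60.6
```

Sleeve 1 is home on the shoulder: contact at TCP z 220.8, which puts its bottom at about 141. It goes to the tray.

Request:
apply_moves(
  offset=[
    [0, 0, -3],
    [0, 0, -6],
    [0, 0, -10],
    [0, 0, -15],
    [0, 0, -20],
    [0, 0, -25],
    [0, 0, -25],
    [0, 0, 0],
    [38.7, -16.7, 0],
    [38.7, -16.7, 0],
    [38.7, -16.7, 0],
    [38.7, -16.7, 0],
    [38.7, -16.7, 0],
    [38.7, -16.7, 0],
    [38.7, -16.7, 0],
    [38.7, -16.7, 0],
    [38.7, -16.7, 0],
    [38.7, -16.7, 0],
  ],
  dr=[
    [0, 0, 0],
    [0, 0, 0],
    [0, 0, 0],
    [0, 0, 0],
    [0, 0, 0],
    [0, 0, 0],
    [0, 0, 0],
    [0, 0, 0],
    [0, 0, 0],
    [0, 0, 0],
    [0, 0, 0],
    [0, 0, 0],
    [0, 0, 0],
    [0, 0, 0],
    [0, 0, 0],
    [0, 0, 0],
    [0, 0, 0],
    [0, 0, 0],
  ],
)

```text
clock: 44.05
eef_pos: [511.6, 332.0, 324.0]
eef_rot: [-0.0, 0.708, 0.706, -0.002]
force: [0.6, 0.6, -0.9]
opening: 0.404
grasp_force: 60.0
```

Run:
```python
from h import *
s=st()
p=camera("wrist"); print("tray",find(p,"tray")); print(sip(p,s))
p=camera("scene");print("tip",find(p,"gauge_tip"),"sh",find(p,"gauge_shoulder"),"g",find(p,"gauge"))
p=camera("top");print("tip",find(p,"gauge_tip"),"sh",find(p,"gauge_shoulder"),"g",find(p,"gauge"),"sl",find(p,"sleeve_1"))
```

```text
t 44.05 j [ 0.467  0.451  1.571 -0.     1.123  0.471] p [511.6 332.  324. ] F [ 0.6  0.6 -0.9] T [-0.03 -0.02  0.02] open 0.404 g 60.0
axes x,y,z: [ 0.003  1.    -0.002] [ 1.    -0.003 -0.003] [-0.003 -0.002 -1.   ]
tray [(0.94, [512.0, 367.0, 1.0])]
{18: (array([0., 0.]), 68.5), 10: (array([0., 0.]), 59.2)}
tip [(0.61, [674.0, -55.0, 194.0])] sh [(0.72, [682.0, -59.0, 141.0]), (0.54, [454.0, -143.0, 16.0])] g [(0.6, [675.0, -61.0, 70.0])]
tip [(0.49, [450.0, -45.0, 12.0]), (0.48, [675.0, -58.0, 195.0])] sh [(0.72, [679.0, -60.0, 143.0]), (0.5, [456.0, -148.0, 15.0])] g [(0.55, [678.0, -58.0, 66.0])] sl [(0.63, [445.0, 69.0, 16.0]), (0.58, [451.0, -41.0, 11.0]), (0.53, [511.0, 326.0, 259.0]), (0.49, [456.0, -147.0, 15.0])]
```

Request:
apply_moves(
  offset=[
    [0, 0, 30],
    [0, 0, 45],
    [0, 0, 45],
    [0, 0, 45],
    [0, 0, 30],
    [0, 0, 20],
    [0, 0, 10],
    [0, 0, 7],
    [0, 0, 3],
    [0, 0, 0],
    [0, 0, 0],
  ],
  dr=[
    [0, 0, 0],
    [0, 0, 0],
    [0, 0, 0],
    [0, 0, 0],
    [0, 0, 0],
    [0, 0, 0],
    [0, 0, 0],
    [0, 0, 0],
    [0, 0, 0],
    [0, 0, 0],
    [0, 0, 0],
  ],
)

```text
clock: 45.7
eef_pos: [512.1, 330.2, 89.6]
eef_rot: [-0.0, 0.708, 0.706, -0.001]
force: [0.1, -0.2, -0.7]
opening: 0.401
grasp_force: 60.0
```

Request:
apply_moves(
  offset=[
    [0, 0, 1.5],
    [0, 0, 1.5],
    [0, 0, 0],
    [0, 0, 0],
  ],
  dr=[
    [0, 0, 0],
    [0, 0, 0],
    [0, 0, 0],
    [0, 0, 0],
  ],
)

```text
clock: 46.1
eef_pos: [511.8, 330.1, 85.8]
eef_rot: [-0.0, 0.708, 0.706, -0.002]
force: [-1.2, -0.4, -0.3]
opening: 0.405
grasp_force: 60.0
```

Request:
apply_moves(
  offset=[
    [0, 0, 1],
    [0, 0, 0],
    [0, 0, 0],
  ],
  dr=[
    [0, 0, 0],
    [0, 0, 0],
    [0, 0, 0],
  ],
)

```text
clock: 46.4
eef_pos: [511.8, 330.1, 84.8]
eef_rot: [-0.0, 0.708, 0.706, -0.002]
force: [-0.4, 0.3, 1.0]
opening: 0.402
grasp_force: 60.2
```

Request:
apply_moves(
  offset=[
    [0, 0, 0],
    [0, 0, 0],
    [0, 0, 0],
    [0, 0, 0],
  ],
  dr=[
    [0, 0, 0],
    [0, 0, 0],
    [0, 0, 0],
    [0, 0, 0],
  ],
  hand=0.2,
)

```text
clock: 46.8
eef_pos: [511.8, 330.1, 84.7]
eef_rot: [-0.0, 0.708, 0.706, -0.002]
force: [-0.6, 0.0, 0.5]
opening: 0.602
grasp_force: 0.0
```

Request:
apply_moves(
  offset=[
    [0, 0, -10],
    [0, 0, -30],
    [0, 0, -40],
    [0, 0, -40],
    [0, 0, -20],
    [-40, -10, 0],
    [-40, -10, 0],
    [-40, -10, 0],
    [-40, -10, 0],
    [-40, -10, 0],
    [-40, -10, 0],
    [-20, -7, 0],
    [0, 0, 0],
    [0, 0, 0],
  ],
  dr=[
    [0, 0, 0],
    [0, 0, 0],
    [0, 0, 0],
    [0, 0, 0],
    [0, 0, 0],
    [0, 0, 0],
    [0, 0, 0],
    [0, 0, 0],
    [0, 0, 0],
    [0, 0, 0],
    [0, 0, 0],
    [0, 0, 0],
    [0, 0, 0],
    [0, 0, 0],
  ],
)

```text
clock: 48.2
eef_pos: [444.7, 70.4, 226.1]
eef_rot: [-0.0, 0.709, 0.706, -0.002]
force: [0.6, 0.1, 0.1]
opening: 0.599
grasp_force: 0.0
```

Run:
```python
from h import *
s=st()
p=camera("wrist"); F=find(p,"sleeve_1"); print(F)
for pr,P in F: 
    if abs(P[1]-s["eef_pos"][1])<70: print({r:blobfit(p,P,rad=r) for r in(18,10,7)})
p=camera("top");print("sl",find(p,"sleeve_1"),find(p,"sleeve_1",look_for))
```

```text
t 48.2 j [ 0.011  0.36   2.06  -0.003  0.724  0.017] p [444.7  70.4 226.1] F [0.6 0.1 0.1] T [ 0.01 -0.08  0.02] open 0.599 g 0.0
axes x,y,z: [ 0.004  1.    -0.002] [ 1.    -0.004 -0.002] [-0.002 -0.002 -1.   ]
[(0.86, [452.0, -39.0, 12.0]), (0.79, [445.0, 67.0, 16.0])]
{18: (array([445.5,  73.5]), 22.3), 10: (array([446.5,  76. ]), 22.4), 7: (array([446.,  72.]), 45.6)}
sl [(0.74, [508.0, 328.0, 18.0]), (0.7, [452.0, -42.0, 12.0]), (0.48, [454.0, -149.0, 15.0])] [(0.63, [509.0, 322.0, 31.0]), (0.52, [453.0, -147.0, 26.0]), (0.48, [511.0, 380.0, 6.0])]
```

Request:
apply_moves(
  offset=[
    [1.5, 1, 40],
    [0, 0, 40],
    [0, 0, 30],
    [0, 0, 20],
    [0, 0, 10],
    [0, 0, 6],
    [0, 0, 0],
    [0, 0, 0],
  ],
  dr=[
    [0, 0, 0],
    [0, 0, 0],
    [0, 0, 0],
    [0, 0, 0],
    [0, 0, 0],
    [0, 0, 0],
    [0, 0, 0],
    [0, 0, 0],
  ],
  hand=0.5,
)

```text
clock: 49.25
eef_pos: [445.3, 71.9, 80.2]
eef_rot: [-0.0, 0.708, 0.706, -0.002]
force: [0.5, -0.2, 0.3]
opening: 0.745
grasp_force: 0.0
```

Request:
apply_moves(
  offset=[
    [0, 0, 0],
    [0, 0, 0],
    [0, 0, 0],
    [0, 0, 0],
    [0, 0, 0],
    [0, 0, 0],
  ],
  dr=[
    [0, 0, 0],
    [0, 0, 0],
    [0, 0, 0],
    [0, 0, 0],
    [0, 0, 0],
    [0, 0, 0],
  ],
  hand=-1,
)

```text
clock: 49.85
eef_pos: [445.2, 71.8, 80.6]
eef_rot: [0.0, 0.708, 0.706, -0.001]
force: [-1.3, 0.2, 13.1]
opening: 0.401
grasp_force: 58.3
```

Run:
```python
from h import *
s=st()
p=camera("wrist"); print(sip(p,s,10),sip(p,s,7))
```

```text
t 49.85 j [ 0.014  0.645  2.163 -0.006  0.335  0.023] p [445.2  71.8  80.6] F [-1.3  0.2 13.1] T [0.01 0.34 0.06] open 0.401 g 58.3
axes x,y,z: [ 0.003  1.    -0.002] [ 1.    -0.003 -0.002] [-0.002 -0.002 -1.   ]
{18: (array([-0.,  0.]), 47.3), 10: (array([6. , 5.5]), 36.0)} {18: (array([-0.,  0.]), 47.3), 7: (array([-0. , -0.5]), 44.5)}
```

Request:
apply_moves(
  offset=[
    [0, 0, -10],
    [0, 0, -35],
    [0, 0, -45],
    [0, 0, -45],
    [0, 0, -45],
    [0, 0, -45],
    [-21.5, 38.8, 0],
    [-21.5, 38.8, 0],
    [-21.5, 38.8, 0],
    [-21.5, 38.8, 0],
    [-21.5, 38.8, 0],
    [-21.5, 38.8, 0],
    [0, 0, 0],
    [0, 0, 0],
    [0, 0, 0],
    [0, 0, 0],
  ],
  dr=[
    [0, 0, 0],
    [0, 0, 0],
    [0, 0, 0],
    [0, 0, 0],
    [0, 0, 0],
    [0, 0, 0],
    [0, 0, 0],
    [0, 0, 0],
    [0, 0, 0],
    [0, 0, 0],
    [0, 0, 0],
    [0, 0, 0],
    [0, 0, 0],
    [0, 0, 0],
    [0, 0, 0],
    [0, 0, 0],
  ],
)

```text
clock: 51.5
eef_pos: [677.4, -56.8, 304.7]
eef_rot: [-0.0, 0.708, 0.706, -0.002]
force: [-0.2, -0.4, 0.1]
opening: 0.403
grasp_force: 60.0
```

Run:
```python
from h import *
s=st(); print(np.array(s["eef_pos"])-[678.3,-57.2,0])
p=camera("wrist"); print(sip(p,s,7))
p=camera("scene");print("tip",find(p,"gauge_tip"),"sh",find(p,"gauge_shoulder"),"g",find(p,"gauge"))
```

```text
t 51.5 j [-0.18   0.571  1.409 -0.003  1.164 -0.177] p [677.4 -56.8 304.7] F [-0.2 -0.4  0.1] T [-0.   -0.03 -0.02] open 0.403 g 60.0
axes x,y,z: [ 0.002  1.    -0.002] [ 1.    -0.002 -0.003] [-0.003 -0.002 -1.   ]
[ -0.897   0.421 304.705]
{18: (array([-0., -0.]), 59.8), 7: (array([-0., -0.]), 58.6)}
tip [(0.81, [673.0, -58.0, 195.0])] sh [(0.95, [678.0, -59.0, 141.0])] g [(0.55, [673.0, -62.0, 69.0])]
```

Request:
apply_moves(
  offset=[
    [-0.4, 0.9, 10],
    [0, 0, 10],
    [0, 0, 5],
    [0, 0, 4],
    [0, 0, 3],
    [0, 0, 3],
    [0, 0, 3],
    [0, 0, 3],
    [0, 0, 0],
    [0, 0, 0],
    [0, 0, 0],
  ],
  dr=[
    [0, 0, 0],
    [0, 0, 0],
    [0, 0, 0],
    [0, 0, 0],
    [0, 0, 0],
    [0, 0, 0],
    [0, 0, 0],
    [0, 0, 0],
    [0, 0, 0],
    [0, 0, 0],
    [0, 0, 0],
  ],
)

```text
clock: 52.85
eef_pos: [679.0, -58.0, 263.1]
eef_rot: [-0.0, 0.708, 0.706, -0.002]
force: [0.5, 0.8, -1.6]
opening: 0.4
grasp_force: 60.0
```

Request:
apply_moves(
  offset=[
    [0, 0, 3],
    [0, 0, 3],
    [0, 0, 3],
    [0, 0, 2],
    [0, 0, 0],
    [0, 0, 0],
    [0, 0, 0],
  ],
  dr=[
    [0, 0, 0],
    [0, 0, 0],
    [0, 0, 0],
    [0, 0, 0],
    [0, 0, 0],
    [0, 0, 0],
    [0, 0, 0],
  ],
)

```text
clock: 53.55
eef_pos: [679.0, -58.0, 252.1]
eef_rot: [-0.0, 0.708, 0.706, -0.002]
force: [0.0, 0.9, -0.8]
opening: 0.401
grasp_force: 60.0
```

Request:
apply_moves(
  offset=[
    [0, 0, 1.2],
    [0, 0, 1.2],
    [0, 0, 0],
    [0, 0, 0],
  ],
  dr=[
    [0, 0, 0],
    [0, 0, 0],
    [0, 0, 0],
    [0, 0, 0],
  ],
)

```text
clock: 53.95
eef_pos: [678.9, -58.0, 249.5]
eef_rot: [-0.001, 0.708, 0.706, -0.002]
force: [0.4, 0.7, -0.6]
opening: 0.402
grasp_force: 60.0
```

Request:
apply_moves(
  offset=[
    [0, 0, 1],
    [0, 0, 0],
    [0, 0, 0],
  ],
  dr=[
    [0, 0, 0],
    [0, 0, 0],
    [0, 0, 0],
  ],
)

```text
clock: 54.25
eef_pos: [678.9, -58.0, 248.5]
eef_rot: [-0.0, 0.708, 0.706, -0.002]
force: [-0.3, -0.1, -0.7]
opening: 0.404
grasp_force: 60.0
```

Request:
apply_moves(
  offset=[
    [0, 0, 1],
    [0, 0, 0],
    [0, 0, 0],
  ],
  dr=[
    [0, 0, 0],
    [0, 0, 0],
    [0, 0, 0],
  ],
)

```text
clock: 54.55
eef_pos: [678.9, -58.0, 247.7]
eef_rot: [-0.0, 0.708, 0.706, -0.002]
force: [-0.7, 0.8, 2.3]
opening: 0.401
grasp_force: 60.3
```

Request:
apply_moves(
  offset=[
    [0, 0, 1],
    [0, 0, 0],
    [0, 0, 0],
  ],
  dr=[
    [0, 0, 0],
    [0, 0, 0],
    [0, 0, 0],
  ],
)

```text
clock: 54.85
eef_pos: [679.1, -58.0, 247.6]
eef_rot: [0.0, 0.708, 0.706, -0.001]
force: [-0.6, 0.7, 7.6]
opening: 0.401
grasp_force: 60.8
```

Request:
apply_moves(
  offset=[
    [0, 0, 0.6],
    [0, 0, 0],
    [0, 0, 0],
  ],
  dr=[
    [0, 0, 0],
    [0, 0, 0],
    [0, 0, 0],
  ],
)

```text
clock: 55.15
eef_pos: [679.3, -58.0, 247.5]
eef_rot: [0.001, 0.708, 0.706, -0.001]
force: [-1.5, 1.0, 10.0]
opening: 0.401
grasp_force: 61.1
```

It stops at the step (bottom at about 167, contact building), so it is scrap and goes to the tub.

Request:
apply_moves(
  offset=[
    [0, 0, -3],
    [0, 0, -5],
    [0, 0, -10],
    [0, 0, -15],
    [0, 0, -20],
    [0, 0, -25],
    [0, 0, 0],
    [-34, -24.9, 0],
    [-34, -24.9, 0],
    [-34, -24.9, 0],
    [-34, -24.9, 0],
    [-34, -24.9, 0],
    [-34, -24.9, 0],
    [-34, -24.9, 0],
    [-34, -24.9, 0],
    [0, 0, 0],
    [0, 0, 0],
  ],
  dr=[
    [0, 0, 0],
    [0, 0, 0],
    [0, 0, 0],
    [0, 0, 0],
    [0, 0, 0],
    [0, 0, 0],
    [0, 0, 0],
    [0, 0, 0],
    [0, 0, 0],
    [0, 0, 0],
    [0, 0, 0],
    [0, 0, 0],
    [0, 0, 0],
    [0, 0, 0],
    [0, 0, 0],
    [0, 0, 0],
    [0, 0, 0],
  ],
)

```text
clock: 56.85
eef_pos: [478.6, -329.8, 325.3]
eef_rot: [-0.0, 0.709, 0.705, -0.002]
force: [-1.5, -0.4, -0.8]
opening: 0.406
grasp_force: 60.1
```

Run:
```python
from h import *
s=st()
p=camera("wrist"); print("tub",find(p,"tub")); print(sip(p,s,7))
p=camera("scene");print("tub",find(p,"tub"),"tip",find(p,"gauge_tip"),"sh",find(p,"gauge_shoulder"),"g",find(p,"gauge"))
p=camera("top");print("tub",find(p,"tub"),"sl",find(p,"sleeve_1"))
```

```text
t 56.85 j [-0.716  0.408  1.641 -0.004  1.094 -0.709] p [ 478.6 -329.8  325.3] F [-1.5 -0.4 -0.8] T [-0.05 -0.07 -0.05] open 0.406 g 60.1
axes x,y,z: [ 0.005  1.    -0.002] [ 1.    -0.005 -0.003] [-0.003 -0.002 -1.   ]
tub [(0.75, [477.0, -359.0, 4.0])]
{18: (array([-0. ,  0.5]), 84.5), 7: (array([-0.,  0.]), 64.5)}
tub [(0.79, [480.0, -362.0, 0.0])] tip [(0.8, [674.0, -56.0, 196.0])] sh [(0.91, [681.0, -59.0, 142.0]), (0.49, [685.0, 253.0, 1.0]), (0.39, [789.0, -185.0, 2.0])] g [(0.61, [674.0, -61.0, 70.0])]
tub [(0.74, [483.0, -362.0, 1.0]), (0.56, [664.0, -267.0, -5.0])] sl [(0.78, [481.0, -333.0, 259.0]), (0.69, [509.0, 328.0, 17.0]), (0.41, [455.0, -151.0, 13.0])]
```

Request:
apply_moves(
  offset=[
    [0, 2, 30],
    [0, 0, 45],
    [0, 0, 45],
    [0, 0, 45],
    [0, 0, 30],
    [0, 0, 20],
    [0, 0, 10],
    [0, 0, 6],
    [0, 0, 4],
    [0, 0, 0],
    [0, 0, 0],
  ],
  dr=[
    [0, 0, 0],
    [0, 0, 0],
    [0, 0, 0],
    [0, 0, 0],
    [0, 0, 0],
    [0, 0, 0],
    [0, 0, 0],
    [0, 0, 0],
    [0, 0, 0],
    [0, 0, 0],
    [0, 0, 0],
  ],
)

```text
clock: 58.45
eef_pos: [480.6, -329.9, 91.0]
eef_rot: [0.0, 0.708, 0.706, -0.002]
force: [0.2, 0.9, -0.7]
opening: 0.398
grasp_force: 60.1
```

Request:
apply_moves(
  offset=[
    [0, 0, 2],
    [0, 0, 2],
    [0, 0, 0],
    [0, 0, 0],
  ],
  dr=[
    [0, 0, 0],
    [0, 0, 0],
    [0, 0, 0],
    [0, 0, 0],
  ],
)

```text
clock: 58.85
eef_pos: [480.3, -329.7, 86.2]
eef_rot: [-0.001, 0.708, 0.706, -0.002]
force: [-0.5, -0.6, -0.9]
opening: 0.395
grasp_force: 60.1
```

Request:
apply_moves(
  offset=[
    [0, 0, 0],
    [0, 0, 0],
    [0, 0, 0],
    [0, 0, 0],
  ],
  dr=[
    [0, 0, 0],
    [0, 0, 0],
    [0, 0, 0],
    [0, 0, 0],
  ],
  hand=0.2,
)

```text
clock: 59.25
eef_pos: [480.4, -329.8, 86.3]
eef_rot: [-0.0, 0.708, 0.706, -0.002]
force: [0.0, -0.2, -0.3]
opening: 0.596
grasp_force: 0.0
```

Request:
apply_moves(
  offset=[
    [0, 0, -10],
    [0, 0, -30],
    [0, 0, -40],
    [0, 0, -40],
    [0, 0, -30],
    [41, -4, 0],
    [41, -4, 0],
    [41, -4, 0],
    [41, -4, 0],
    [41, -4, 0],
    [41, -4, 0],
    [41, -4, 0],
    [0, 0, 0],
    [0, 0, 0],
  ],
  dr=[
    [0, 0, 0],
    [0, 0, 0],
    [0, 0, 0],
    [0, 0, 0],
    [0, 0, 0],
    [0, 0, 0],
    [0, 0, 0],
    [0, 0, 0],
    [0, 0, 0],
    [0, 0, 0],
    [0, 0, 0],
    [0, 0, 0],
    [0, 0, 0],
    [0, 0, 0],
  ],
)

```text
clock: 60.65
eef_pos: [453.8, -41.8, 236.4]
eef_rot: [0.0, 0.707, 0.707, -0.002]
force: [0.6, 0.4, -0.7]
opening: 0.602
grasp_force: 0.0
```

Run:
```python
from h import *
s=st()
p=camera("wrist"); F=find(p,"sleeve_1"); print(F)
for pr,P in F: 
    if abs(P[1]-s["eef_pos"][1])<70: print({r:blobfit(p,P,rad=r) for r in(18,10,7)})
p=camera("top");print("sl",find(p,"sleeve_1"))
```

```text
t 60.65 j [-0.236  0.35   2.037 -0.004  0.756 -0.232] p [453.8 -41.8 236.4] F [ 0.6  0.4 -0.7] T [-0.01 -0.02 -0.  ] open 0.602 g 0.0
axes x,y,z: [ 0.001  1.    -0.002] [ 1.    -0.001 -0.002] [-0.002 -0.002 -1.   ]
[(0.74, [455.0, -39.0, 12.0]), (0.66, [455.0, -143.0, 12.0])]
{18: (array([452.5, -35. ]), 22.5), 10: (array([453.5, -32.5]), 22.3), 7: (array([453., -36.]), 43.7)}
sl [(0.49, [508.0, 324.0, 17.0]), (0.44, [479.0, -330.0, 18.0])]
```

Request:
apply_moves(
  offset=[
    [5.6, -0.8, 40],
    [0, 0, 40],
    [0, 0, 35],
    [0, 0, 22],
    [0, 0, 12],
    [0, 0, 7],
    [0, 0, 0],
    [0, 0, 0],
  ],
  dr=[
    [0, 0, 0],
    [0, 0, 0],
    [0, 0, 0],
    [0, 0, 0],
    [0, 0, 0],
    [0, 0, 0],
    [0, 0, 0],
    [0, 0, 0],
  ],
  hand=0.5,
)

```text
clock: 61.65
eef_pos: [452.6, -37.5, 80.1]
eef_rot: [-0.0, 0.708, 0.706, -0.002]
force: [0.0, -0.2, 0.2]
opening: 0.75
grasp_force: 0.0
```

Request:
apply_moves(
  offset=[
    [0, 0, 0],
    [0, 0, 0],
    [0, 0, 0],
    [0, 0, 0],
    [0, 0, 0],
    [0, 0, 0],
  ],
  dr=[
    [0, 0, 0],
    [0, 0, 0],
    [0, 0, 0],
    [0, 0, 0],
    [0, 0, 0],
    [0, 0, 0],
  ],
  hand=-1,
)

```text
clock: 62.25
eef_pos: [452.6, -37.1, 80.8]
eef_rot: [0.0, 0.708, 0.706, -0.001]
force: [-1.7, -0.3, 11.8]
opening: 0.402
grasp_force: 58.4
```

Run:
```python
from h import *
s=st()
p=camera("wrist"); print(sip(p,s,10),sip(p,s,7))
```

```text
t 62.25 j [-0.226  0.646  2.156 -0.008  0.341 -0.215] p [452.6 -37.1  80.8] F [-1.7 -0.3 11.8] T [-0.19  0.29 -0.04] open 0.402 g 58.4
axes x,y,z: [ 0.003  1.    -0.003] [ 1.    -0.003 -0.002] [-0.002 -0.003 -1.   ]
{18: (array([-0. ,  0.5]), 46.4), 10: (array([6. , 6.5]), 33.7)} {18: (array([-0. ,  0.5]), 46.4), 7: (array([-0. ,  0.5]), 45.2)}
```

Request:
apply_moves(
  offset=[
    [0, 0, -10],
    [0, 0, -35],
    [0, 0, -45],
    [0, 0, -45],
    [0, 0, -45],
    [0, 0, -45],
    [-4.2, 45.2, 0],
    [-4.2, 45.2, 0],
    [-4.2, 45.2, 0],
    [-4.2, 45.2, 0],
    [-4.2, 45.2, 0],
    [0, 0, 0],
    [0, 0, 0],
    [0, 0, 0],
    [0, 0, 0],
  ],
  dr=[
    [0, 0, 0],
    [0, 0, 0],
    [0, 0, 0],
    [0, 0, 0],
    [0, 0, 0],
    [0, 0, 0],
    [0, 0, 0],
    [0, 0, 0],
    [0, 0, 0],
    [0, 0, 0],
    [0, 0, 0],
    [0, 0, 0],
    [0, 0, 0],
    [0, 0, 0],
    [0, 0, 0],
  ],
)

```text
clock: 63.8
eef_pos: [678.2, -58.1, 304.8]
eef_rot: [-0.0, 0.708, 0.706, -0.002]
force: [0.0, 0.1, -0.8]
opening: 0.403
grasp_force: 60.0
```

Run:
```python
from h import *
s=st()
p=camera("wrist"); print(sip(p,s,7))
p=camera("scene");print("tip",find(p,"gauge_tip"),"sh",find(p,"gauge_shoulder"),"g",find(p,"gauge"))
```

```text
t 63.8 j [-0.182  0.572  1.406 -0.003  1.166 -0.178] p [678.2 -58.1 304.8] F [ 0.   0.1 -0.8] T [ 0.03  0.01 -0.03] open 0.403 g 60.0
axes x,y,z: [ 0.003  1.    -0.002] [ 1.    -0.003 -0.003] [-0.003 -0.002 -1.   ]
{18: (array([0., 1.]), 59.8), 7: (array([0., 1.]), 58.3)}
tip [(0.84, [677.0, -58.0, 196.0])] sh [(0.63, [680.0, -58.0, 142.0])] g [(0.69, [676.0, -60.0, 68.0])]
```

Request:
apply_moves(
  offset=[
    [0, 0, 10],
    [0, 0, 10],
    [0, 0, 5],
    [0, 0, 4],
    [0, 0, 3],
    [0, 0, 3],
    [0, 0, 3],
    [0, 0, 3],
    [0, 0, 0],
    [0, 0, 0],
    [0, 0, 0],
  ],
  dr=[
    [0, 0, 0],
    [0, 0, 0],
    [0, 0, 0],
    [0, 0, 0],
    [0, 0, 0],
    [0, 0, 0],
    [0, 0, 0],
    [0, 0, 0],
    [0, 0, 0],
    [0, 0, 0],
    [0, 0, 0],
  ],
)

```text
clock: 65.15
eef_pos: [679.0, -58.4, 263.1]
eef_rot: [-0.0, 0.708, 0.706, -0.002]
force: [-0.7, -0.1, -1.8]
opening: 0.402
grasp_force: 60.1
```

Request:
apply_moves(
  offset=[
    [0, 0, 3],
    [0, 0, 3],
    [0, 0, 3],
    [0, 0, 3],
    [0, 0, 1.5],
    [0, 0, 0],
    [0, 0, 0],
  ],
  dr=[
    [0, 0, 0],
    [0, 0, 0],
    [0, 0, 0],
    [0, 0, 0],
    [0, 0, 0],
    [0, 0, 0],
    [0, 0, 0],
  ],
)

```text
clock: 65.85
eef_pos: [678.9, -58.4, 249.5]
eef_rot: [-0.0, 0.708, 0.706, -0.002]
force: [0.1, -0.3, -0.7]
opening: 0.399
grasp_force: 60.1
```

Request:
apply_moves(
  offset=[
    [0, 0, 1],
    [0, 0, 0],
    [0, 0, 0],
  ],
  dr=[
    [0, 0, 0],
    [0, 0, 0],
    [0, 0, 0],
  ],
)

```text
clock: 66.15
eef_pos: [678.9, -58.4, 248.5]
eef_rot: [-0.0, 0.708, 0.706, -0.002]
force: [0.3, 0.1, -0.8]
opening: 0.402
grasp_force: 60.1
```

Request:
apply_moves(
  offset=[
    [0, 0, 1],
    [0, 0, 0],
    [0, 0, 0],
  ],
  dr=[
    [0, 0, 0],
    [0, 0, 0],
    [0, 0, 0],
  ],
)

```text
clock: 66.45
eef_pos: [679.0, -58.4, 247.8]
eef_rot: [-0.0, 0.708, 0.706, -0.002]
force: [-1.4, 0.5, 3.4]
opening: 0.4
grasp_force: 60.4
```

Request:
apply_moves(
  offset=[
    [0, 0, 0.8],
    [0, 0, 0],
    [0, 0, 0],
  ],
  dr=[
    [0, 0, 0],
    [0, 0, 0],
    [0, 0, 0],
  ],
)

```text
clock: 66.75
eef_pos: [679.2, -58.4, 247.7]
eef_rot: [0.0, 0.708, 0.706, -0.001]
force: [-1.5, 0.3, 8.2]
opening: 0.403
grasp_force: 60.9
```

The third sleeve also stops at the step, so it goes to the tub.

Request:
apply_moves(
  offset=[
    [0, 0, -3],
    [0, 0, -5],
    [0, 0, -10],
    [0, 0, -15],
    [0, 0, -20],
    [0, 0, -25],
    [0, 0, 0],
    [-37.1, -22, 0],
    [-37.1, -22, 0],
    [-37.1, -22, 0],
    [-37.1, -22, 0],
    [-37.1, -22, 0],
    [-37.1, -22, 0],
    [-37.1, -22, 0],
    [-37.1, -22, 0],
    [-37.1, -22, 0],
    [0, 0, 0],
    [0, 0, 0],
  ],
  dr=[
    [0, 0, 0],
    [0, 0, 0],
    [0, 0, 0],
    [0, 0, 0],
    [0, 0, 0],
    [0, 0, 0],
    [0, 0, 0],
    [0, 0, 0],
    [0, 0, 0],
    [0, 0, 0],
    [0, 0, 0],
    [0, 0, 0],
    [0, 0, 0],
    [0, 0, 0],
    [0, 0, 0],
    [0, 0, 0],
    [0, 0, 0],
    [0, 0, 0],
  ],
)

```text
clock: 68.55
eef_pos: [479.6, -392.2, 326.0]
eef_rot: [-0.001, 0.709, 0.705, -0.002]
force: [0.3, 0.4, -0.5]
opening: 0.404
grasp_force: 60.1
```

Request:
apply_moves(
  offset=[
    [0, 1, 30],
    [0, 0, 45],
    [0, 0, 45],
    [0, 0, 45],
    [0, 0, 30],
    [0, 0, 20],
    [0, 0, 10],
    [0, 0, 6],
    [0, 0, 4],
    [0, 0, 2],
    [0, 0, 0],
    [0, 0, 0],
  ],
  dr=[
    [0, 0, 0],
    [0, 0, 0],
    [0, 0, 0],
    [0, 0, 0],
    [0, 0, 0],
    [0, 0, 0],
    [0, 0, 0],
    [0, 0, 0],
    [0, 0, 0],
    [0, 0, 0],
    [0, 0, 0],
    [0, 0, 0],
  ],
)

```text
clock: 69.75
eef_pos: [480.5, -392.2, 89.8]
eef_rot: [0.0, 0.708, 0.706, -0.002]
force: [0.1, -0.1, -0.8]
opening: 0.399
grasp_force: 60.1
```

Request:
apply_moves(
  offset=[
    [0, 0, 2],
    [0, 0, 2],
    [0, 0, 0],
    [0, 0, 0],
  ],
  dr=[
    [0, 0, 0],
    [0, 0, 0],
    [0, 0, 0],
    [0, 0, 0],
  ],
)

```text
clock: 70.15
eef_pos: [480.3, -392.0, 85.0]
eef_rot: [-0.001, 0.708, 0.706, -0.002]
force: [-0.4, -0.2, -0.9]
opening: 0.399
grasp_force: 60.1
```

Request:
apply_moves(
  offset=[
    [0, 0, 0],
    [0, 0, 0],
    [0, 0, 0],
    [0, 0, 0],
  ],
  dr=[
    [0, 0, 0],
    [0, 0, 0],
    [0, 0, 0],
    [0, 0, 0],
  ],
  hand=0.2,
)

```text
clock: 70.55
eef_pos: [480.4, -392.1, 85.1]
eef_rot: [-0.0, 0.708, 0.706, -0.002]
force: [0.4, -0.4, 0.1]
opening: 0.598
grasp_force: 0.0
```

Request:
apply_moves(
  offset=[
    [0, 0, -10],
    [0, 0, -30],
    [0, 0, -40],
    [0, 0, -40],
    [0, 0, -30],
    [41, -4, 0],
    [41, -4, 0],
    [41, -4, 0],
    [41, -4, 0],
    [41, -4, 0],
    [41, -4, 0],
    [0, 0, 0],
    [0, 0, 0],
  ],
  dr=[
    [0, 0, 0],
    [0, 0, 0],
    [0, 0, 0],
    [0, 0, 0],
    [0, 0, 0],
    [0, 0, 0],
    [0, 0, 0],
    [0, 0, 0],
    [0, 0, 0],
    [0, 0, 0],
    [0, 0, 0],
    [0, 0, 0],
    [0, 0, 0],
  ],
)

```text
clock: 71.85
eef_pos: [457.8, -145.1, 235.5]
eef_rot: [0.0, 0.707, 0.707, -0.002]
force: [0.2, 0.0, -0.7]
opening: 0.602
grasp_force: 0.0
```

Run:
```python
from h import *
s=st()
p=camera("wrist"); F=find(p,"sleeve_1"); print(F)
for pr,P in F: 
    if abs(P[1]-s["eef_pos"][1])<70: print({r:blobfit(p,P,rad=r) for r in(18,10,7)})
p=camera("top");print("sl",find(p,"sleeve_1"))
```

```text
t 71.85 j [-0.443  0.381  1.983 -0.005  0.778 -0.439] p [ 457.8 -145.1  235.5] F [ 0.2  0.  -0.7] T [ 0.01 -0.03  0.02] open 0.602 g 0.0
axes x,y,z: [ 0.001  1.    -0.003] [ 1.    -0.001 -0.002] [-0.002 -0.003 -1.   ]
[(0.85, [454.0, -144.0, 12.0]), (0.71, [478.0, -334.0, 18.0])]
{18: (array([ 456.5, -141.5]), 22.8), 10: (array([ 456.5, -142.5]), 42.0), 7: (array([ 460. , -143.5]), 30.8)}
sl [(0.76, [480.0, -398.0, 18.0]), (0.56, [509.0, 326.0, 19.0])]
```

Request:
apply_moves(
  offset=[
    [3, -1.3, 40],
    [0, 0, 40],
    [0, 0, 35],
    [0, 0, 22],
    [0, 0, 12],
    [0, 0, 6],
    [0, 0, 0],
    [0, 0, 0],
  ],
  dr=[
    [0, 0, 0],
    [0, 0, 0],
    [0, 0, 0],
    [0, 0, 0],
    [0, 0, 0],
    [0, 0, 0],
    [0, 0, 0],
    [0, 0, 0],
  ],
  hand=0.5,
)

```text
clock: 72.85
eef_pos: [456.1, -143.3, 80.4]
eef_rot: [0.0, 0.708, 0.706, -0.002]
force: [-0.7, -0.9, 0.2]
opening: 0.75
grasp_force: 0.0
```

Request:
apply_moves(
  offset=[
    [0, 0, 0],
    [0, 0, 0],
    [0, 0, 0],
    [0, 0, 0],
    [0, 0, 0],
    [0, 0, 0],
  ],
  dr=[
    [0, 0, 0],
    [0, 0, 0],
    [0, 0, 0],
    [0, 0, 0],
    [0, 0, 0],
    [0, 0, 0],
  ],
  hand=-1,
)

```text
clock: 73.45
eef_pos: [456.0, -143.1, 80.7]
eef_rot: [0.0, 0.708, 0.706, -0.002]
force: [-1.9, -0.4, 12.2]
opening: 0.389
grasp_force: 58.7
```

Run:
```python
from h import *
s=st()
p=camera("wrist"); print(sip(p,s,10),sip(p,s,7))
```

```text
t 73.45 j [-0.441  0.659  2.098 -0.009  0.385 -0.43 ] p [ 456.  -143.1   80.7] F [-1.9 -0.4 12.2] T [0.02 0.37 0.15] open 0.389 g 58.7
axes x,y,z: [ 0.003  1.    -0.003] [ 1.    -0.003 -0.002] [-0.002 -0.003 -1.   ]
{18: (array([0. , 0.5]), 44.1), 10: (array([0. , 0.5]), 41.6)} {18: (array([0. , 0.5]), 44.1), 7: (array([2., 4.]), 31.9)}
```

Request:
apply_moves(
  offset=[
    [0, 0, -10],
    [0, 0, -35],
    [0, 0, -45],
    [0, 0, -45],
    [0, 0, -45],
    [0, 0, -45],
    [1.6, 44.4, 0],
    [1.6, 44.4, 0],
    [1.6, 44.4, 0],
    [1.6, 44.4, 0],
    [1.6, 44.4, 0],
    [0, 0, 0],
    [0, 0, 0],
    [0, 0, 0],
    [0, 0, 0],
  ],
  dr=[
    [0, 0, 0],
    [0, 0, 0],
    [0, 0, 0],
    [0, 0, 0],
    [0, 0, 0],
    [0, 0, 0],
    [0, 0, 0],
    [0, 0, 0],
    [0, 0, 0],
    [0, 0, 0],
    [0, 0, 0],
    [0, 0, 0],
    [0, 0, 0],
    [0, 0, 0],
    [0, 0, 0],
  ],
)

```text
clock: 75.0
eef_pos: [677.6, -135.3, 304.6]
eef_rot: [-0.0, 0.708, 0.706, -0.002]
force: [-0.6, 0.4, -0.3]
opening: 0.389
grasp_force: 60.2
```

Run:
```python
from h import *
s=st()
p=camera("wrist"); print(sip(p,s)); u=proj(p,[678.3,-57.4,167]); print(u)
i=p["image"]; x0,y0=int(u[0])-35,int(u[1])-35; print(x0,y0)
c=i[y0:y0+70,x0:x0+70]; cv2.imwrite("pics/w12c.png",cv2.resize(c,(560,560),interpolation=cv2.INTER_CUBIC))
# shift relative to the earlier crop by blue-minus-red (steel vs wood) centroid
old=cv2.imread("pics/w11.png"); 
for n,im in(("old",old[60:130,244:314]),("new",c)):
    m=((im[:,:,0].astype(int)-im[:,:,2])>5).astype(np.uint8); k,l,stt,ce=cv2.connectedComponentsWithStats(m); b=1+np.argmax(stt[1:,4]); print(n,stt[b],ce[b])
```

```text
t 75.0 j [-0.292  0.588  1.377 -0.003  1.179 -0.287] p [ 677.6 -135.3  304.6] F [-0.6  0.4 -0.3] T [ 0.02 -0.04 -0.02] open 0.389 g 60.2
axes x,y,z: [ 0.003  1.    -0.002] [ 1.    -0.003 -0.003] [-0.003 -0.002 -1.   ]
{18: (array([-2. ,  7.5]), 61.2), 10: (array([-0. ,  0.5]), 55.8)}
[276.232  93.385]
241 58
old [ 23  18  28  29 435] [37.17  30.241]
new [ 20  20  28  29 395] [34.542 31.871]
```

View pics/w12c.png

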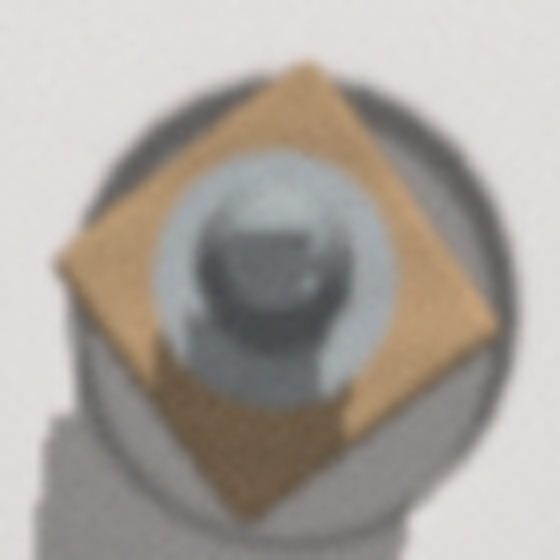

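The pin still stands upright, with the step ring at about (276,279) in the crop. That puts the pin at about (677.7, -56.9).

Request:
apply_moves(
  offset=[
    [26, 0, 0],
    [26, 0, 0],
    [26.5, 0, 0],
    [0, 0, 8],
    [0, 0, 8],
    [0, 0, 6],
    [0, 0, 0],
    [0, 0, 0],
    [0, 0, 0],
  ],
  dr=[
    [0, 0, 0],
    [0, 0, 0],
    [0, 0, 0],
    [0, 0, 0],
    [0, 0, 0],
    [0, 0, 0],
    [0, 0, 0],
    [0, 0, 0],
    [0, 0, 0],
  ],
)

```text
clock: 75.95
eef_pos: [678.8, -57.3, 281.9]
eef_rot: [-0.0, 0.708, 0.706, -0.002]
force: [-0.7, -0.2, -0.5]
opening: 0.387
grasp_force: 60.2
```

Request:
apply_moves(
  offset=[
    [0, -0.9, 4],
    [0, 0, 4],
    [0, 0, 4],
    [0, 0, 4],
    [0, 0, 4],
    [0, 0, 4],
    [0, 0, 4],
    [0, 0, 3],
    [0, 0, 0],
    [0, 0, 0],
    [0, 0, 0],
  ],
  dr=[
    [0, 0, 0],
    [0, 0, 0],
    [0, 0, 0],
    [0, 0, 0],
    [0, 0, 0],
    [0, 0, 0],
    [0, 0, 0],
    [0, 0, 0],
    [0, 0, 0],
    [0, 0, 0],
    [0, 0, 0],
  ],
)

```text
clock: 77.05
eef_pos: [677.8, -56.8, 250.9]
eef_rot: [-0.0, 0.708, 0.706, -0.002]
force: [-0.4, -0.2, -0.6]
opening: 0.389
grasp_force: 60.2
```

Request:
apply_moves(
  offset=[
    [0, 0, 2],
    [0, 0, 2],
    [0, 0, 1],
    [0, 0, 0],
    [0, 0, 0],
  ],
  dr=[
    [0, 0, 0],
    [0, 0, 0],
    [0, 0, 0],
    [0, 0, 0],
    [0, 0, 0],
  ],
)

```text
clock: 77.55
eef_pos: [677.7, -56.8, 245.7]
eef_rot: [-0.0, 0.708, 0.706, -0.002]
force: [0.7, 0.7, -0.7]
opening: 0.391
grasp_force: 60.2
```

Request:
apply_moves(
  offset=[
    [0, -0.1, 3],
    [-0.3, 0, 4],
    [0, 0, 4],
    [0, 0, 4],
    [0, 0, 3],
    [0, 0, 2],
    [0, 0, 0],
    [0, 0, 0],
  ],
  dr=[
    [0, 0, 0],
    [0, 0, 0],
    [0, 0, 0],
    [0, 0, 0],
    [0, 0, 0],
    [0, 0, 0],
    [0, 0, 0],
    [0, 0, 0],
  ],
)

```text
clock: 78.35
eef_pos: [677.6, -57.1, 225.7]
eef_rot: [-0.0, 0.708, 0.706, -0.002]
force: [0.5, -0.8, 0.3]
opening: 0.388
grasp_force: 60.2
```

Request:
apply_moves(
  offset=[
    [0, 0, 1.5],
    [0, 0, 1],
    [0, 0, 1],
    [0, 0, 0],
    [0, 0, 0],
  ],
  dr=[
    [0, 0, 0],
    [0, 0, 0],
    [0, 0, 0],
    [0, 0, 0],
    [0, 0, 0],
  ],
)

```text
clock: 78.85
eef_pos: [677.5, -57.1, 222.2]
eef_rot: [-0.0, 0.708, 0.706, -0.002]
force: [-0.3, -0.3, 0.2]
opening: 0.392
grasp_force: 60.2
```

Request:
apply_moves(
  offset=[
    [0, 0, 0.8],
    [0, 0, 0],
    [0, 0, 0],
  ],
  dr=[
    [0, 0, 0],
    [0, 0, 0],
    [0, 0, 0],
  ],
)

```text
clock: 79.15
eef_pos: [677.6, -57.2, 221.8]
eef_rot: [-0.0, 0.708, 0.706, -0.002]
force: [-0.8, -0.7, 5.0]
opening: 0.392
grasp_force: 60.7
```

Request:
apply_moves(
  offset=[
    [0, 0, 0.8],
    [0, 0, 0],
    [0, 0, 0],
  ],
  dr=[
    [0, 0, 0],
    [0, 0, 0],
    [0, 0, 0],
  ],
)

```text
clock: 79.45
eef_pos: [677.7, -57.2, 221.7]
eef_rot: [0.0, 0.708, 0.706, -0.002]
force: [-1.3, -0.8, 9.3]
opening: 0.389
grasp_force: 61.4
```

Request:
apply_moves(
  offset=[
    [0, 0, 0.8],
    [0, 0, 0],
    [0, 0, 0],
  ],
  dr=[
    [0, 0, 0],
    [0, 0, 0],
    [0, 0, 0],
  ],
)

```text
clock: 79.75
eef_pos: [677.8, -57.2, 221.7]
eef_rot: [0.001, 0.708, 0.706, -0.001]
force: [-3.3, 0.0, 15.1]
opening: 0.388
grasp_force: 62.0
```

The fourth sleeve is home on the shoulder, so it goes to the tray beside the first.

Request:
apply_moves(
  offset=[
    [0, 0, -3],
    [0, 0, -6],
    [0, 0, -10],
    [0, 0, -15],
    [0, 0, -20],
    [0, 0, -25],
    [0, 0, -25],
    [0, 0, 0],
    [41.6, -15.1, 0],
    [41.6, -15.1, 0],
    [41.6, -15.1, 0],
    [41.6, -15.1, 0],
    [41.6, -15.1, 0],
    [41.6, -15.1, 0],
    [41.6, -15.1, 0],
    [41.6, -15.1, 0],
    [41.6, -15.1, 0],
    [41.6, -15.1, 0],
    [41.6, -15.1, 0],
    [0, 0, 0],
  ],
  dr=[
    [0, 0, 0],
    [0, 0, 0],
    [0, 0, 0],
    [0, 0, 0],
    [0, 0, 0],
    [0, 0, 0],
    [0, 0, 0],
    [0, 0, 0],
    [0, 0, 0],
    [0, 0, 0],
    [0, 0, 0],
    [0, 0, 0],
    [0, 0, 0],
    [0, 0, 0],
    [0, 0, 0],
    [0, 0, 0],
    [0, 0, 0],
    [0, 0, 0],
    [0, 0, 0],
    [0, 0, 0],
  ],
)

```text
clock: 81.75
eef_pos: [510.8, 405.3, 323.0]
eef_rot: [-0.001, 0.707, 0.708, -0.002]
force: [-0.4, -0.2, -0.4]
opening: 0.391
grasp_force: 60.2
```

Run:
```python
from h import *
s=st()
p=camera("wrist"); print(sip(p,s),find(p,"tray"),find(p,"sleeve_1"))
p=camera("scene");print("tip",find(p,"gauge_tip"),"sh",find(p,"gauge_shoulder"),"g",find(p,"gauge"))
p=camera("top");print("sl",find(p,"sleeve_1"))
```

```text
t 81.75 j [0.569 0.515 1.462 0.001 1.169 0.567] p [510.8 405.3 323. ] F [-0.4 -0.2 -0.4] T [-0.   -0.04  0.02] open 0.391 g 60.2
axes x,y,z: [-0.001  1.    -0.001] [ 1.     0.001 -0.004] [-0.004 -0.002 -1.   ]
{18: (array([0. , 0.5]), 60.9), 10: (array([0. , 0.5]), 55.8)} [(0.74, [506.0, 370.0, 3.0])] [(0.71, [509.0, 404.0, 255.0]), (0.55, [510.0, 337.0, 16.0])]
tip [(0.66, [675.0, -57.0, 197.0]), (0.48, [789.0, 111.0, 0.0]), (0.42, [685.0, 250.0, -0.0])] sh [(0.81, [678.0, -56.0, 142.0]), (0.43, [673.0, -56.0, 195.0])] g [(0.94, [676.0, -59.0, 72.0])]
sl [(0.73, [512.0, 394.0, 257.0]), (0.68, [479.0, -399.0, 17.0]), (0.6, [480.0, -330.0, 19.0]), (0.59, [511.0, 326.0, 18.0])]
```

Request:
apply_moves(
  offset=[
    [-2, 0, 30],
    [0, 0, 45],
    [0, 0, 45],
    [0, 0, 45],
    [0, 0, 30],
    [0, 0, 20],
    [0, 0, 10],
    [0, 0, 5],
    [0, 0, 2],
    [0, 0, 0],
    [0, 0, 0],
  ],
  dr=[
    [0, 0, 0],
    [0, 0, 0],
    [0, 0, 0],
    [0, 0, 0],
    [0, 0, 0],
    [0, 0, 0],
    [0, 0, 0],
    [0, 0, 0],
    [0, 0, 0],
    [0, 0, 0],
    [0, 0, 0],
  ],
)

```text
clock: 83.3
eef_pos: [512.6, 398.8, 92.4]
eef_rot: [-0.0, 0.708, 0.706, -0.001]
force: [0.2, 0.8, -1.4]
opening: 0.39
grasp_force: 60.2
```

Request:
apply_moves(
  offset=[
    [0, 0, 1.5],
    [0, 0, 1.5],
    [0, 0, 0],
    [0, 0, 0],
  ],
  dr=[
    [0, 0, 0],
    [0, 0, 0],
    [0, 0, 0],
    [0, 0, 0],
  ],
)

```text
clock: 83.7
eef_pos: [512.3, 398.7, 88.4]
eef_rot: [-0.0, 0.708, 0.706, -0.002]
force: [-0.1, -1.2, -0.8]
opening: 0.39
grasp_force: 60.2
```

Request:
apply_moves(
  offset=[
    [0, 0, 1],
    [0, 0, 0],
    [0, 0, 0],
  ],
  dr=[
    [0, 0, 0],
    [0, 0, 0],
    [0, 0, 0],
  ],
)

```text
clock: 84.0
eef_pos: [512.3, 398.6, 87.3]
eef_rot: [-0.0, 0.708, 0.706, -0.002]
force: [-0.6, -0.5, -0.7]
opening: 0.39
grasp_force: 60.2
```

Request:
apply_moves(
  offset=[
    [0, 0, 1.3],
    [0, 0, 0],
    [0, 0, 0],
  ],
  dr=[
    [0, 0, 0],
    [0, 0, 0],
    [0, 0, 0],
  ],
)

```text
clock: 84.3
eef_pos: [512.3, 398.6, 86.0]
eef_rot: [-0.001, 0.708, 0.706, -0.002]
force: [-0.5, 0.2, -1.2]
opening: 0.388
grasp_force: 60.2
```

Request:
apply_moves(
  offset=[
    [0, 0, 0.6],
    [0, 0, 0],
    [0, 0, 0],
  ],
  dr=[
    [0, 0, 0],
    [0, 0, 0],
    [0, 0, 0],
  ],
)

```text
clock: 84.6
eef_pos: [512.3, 398.7, 85.8]
eef_rot: [-0.0, 0.708, 0.706, -0.002]
force: [-1.6, -0.5, 5.6]
opening: 0.388
grasp_force: 60.7
```

Request:
apply_moves(
  offset=[
    [0, 0, 0],
    [0, 0, 0],
    [0, 0, 0],
    [0, 0, 0],
  ],
  dr=[
    [0, 0, 0],
    [0, 0, 0],
    [0, 0, 0],
    [0, 0, 0],
  ],
  hand=0.2,
)

```text
clock: 85.0
eef_pos: [512.3, 398.7, 85.3]
eef_rot: [-0.001, 0.708, 0.706, -0.002]
force: [0.8, -0.1, 0.0]
opening: 0.599
grasp_force: 0.0
```

Request:
apply_moves(
  offset=[
    [0, 0, -10],
    [0, 0, -30],
    [0, 0, -45],
    [0, 0, -45],
    [0, 0, -45],
    [0, 0, -45],
    [-30, 0, 0],
    [0, 0, 0],
    [0, 0, 0],
  ],
  dr=[
    [0, 0, 0],
    [0, 0, 0],
    [0, 0, 0],
    [0, 0, 0],
    [0, 0, 0],
    [0, 0, 0],
    [0, 0, 0],
    [0, 0, 0],
    [0, 0, 0],
  ],
)

```text
clock: 85.9
eef_pos: [512.9, 368.8, 306.1]
eef_rot: [-0.0, 0.708, 0.706, -0.002]
force: [0.2, 0.3, 0.2]
opening: 0.599
grasp_force: 0.0
```

Run:
```python
from h import *
s=st()
for c in("scene","top","wrist"):
    p=camera(c); print(c,"sl",find(p,"sleeve_1"),"tip",find(p,"gauge_tip"),"sh",find(p,"gauge_shoulder"))
    if c=="wrist":
        for P in((512,330),(512,400)): print({r:blobfit(p,P,31,r) for r in(18,10)})
```

```text
t 85.9 j [0.519 0.499 1.537 0.    1.109 0.523] p [512.9 368.8 306.1] F [0.2 0.3 0.2] T [ 0.06 -0.05 -0.03] open 0.599 g 0.0
axes x,y,z: [ 0.004  1.    -0.002] [ 1.    -0.004 -0.003] [-0.003 -0.002 -1.   ]
scene sl [(0.58, [513.0, 327.0, 16.0]), (0.51, [481.0, -393.0, 18.0]), (0.39, [484.0, -332.0, 18.0])] tip [(0.67, [673.0, -57.0, 198.0])] sh [(0.72, [678.0, -59.0, 143.0])]
top sl [(0.7, [509.0, 325.0, 21.0]), (0.6, [479.0, -332.0, 19.0]), (0.58, [509.0, 391.0, 17.0]), (0.56, [481.0, -395.0, 16.0])] tip [(0.73, [677.0, -57.0, 197.0])] sh [(0.67, [678.0, -59.0, 143.0]), (0.43, [480.0, -363.0, -1.0])]
wrist sl [(0.98, [509.0, 397.0, 17.0]), (0.6, [510.0, 332.0, 17.0])] tip [(0.67, [513.0, 399.0, 18.0])] sh []
{18: (array([512., 330.]), 25.5), 10: (array([512. , 330.5]), 43.3)}
{18: (array([512.5, 399. ]), 24.4), 10: (array([512. , 399.5]), 56.0)}
```

Everything checks out: two good sleeves stand in the tray, two are in the tub, and the gauge stands pin-up. Handing in.

```bash
python3 -c "
from workcell import job_done
print(job_done())"
```

```text
the job is handed in; nothing more can be done
None
```

The job is handed in at about 86 s on the clock: the gauge stands handle-down in the crock, sleeves 1 and 4 along the row went home to the shoulder and stand in the plywood tray, and sleeves 2 and 3 stopped at the step and are in the grey tub; no verdict came back.

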